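# Load, clamp and pump down a coil-drying bell

### The job

Stand every wound coil on a peg of the vacuum drying station, set the clear bell down over them on the station's flange, swing the hinged clamp ring fully shut around the two flanges and swing the yellow latch pin fully home behind the ring's fork. Only then pull the red valve knob fully out, leave it out for about five seconds, and push it fully home again. Leave the wire reel, the jar and the spanner alone.

Things in the scene. Friction and masses are not known exactly. Their poses are not given: they have to be found in the camera images.
- plate_center (a point): Centre of the flat top (50 mm above the bench) of the fixed drying station's round aluminium base flange, 160 mm across. Its axes are the station's: z up, ring hinge towards +y, latch and valve towards -y. On the +x half stands the fixed half of the clamp, a plain upright band of 85 mm inner radius that ends 10 mm above the flange top, nothing over it.
- peg0 (a point): Top of upright brass peg 0 of three on the base flange: 10 mm across, 30 mm tall above the flange top, with a coned tip. Any coil may go on any peg, one each; pegs are 38 mm from plate_center, 66 mm apart, at 0, 120 and -120 degrees from the station's +x.
- peg1 (a point): Top of upright brass peg 1 of three on the base flange: 10 mm across, 30 mm tall above the flange top, with a coned tip. Any coil may go on any peg, one each; pegs are 38 mm from plate_center, 66 mm apart, at 0, 120 and -120 degrees from the station's +x.
- peg2 (a point): Top of upright brass peg 2 of three on the base flange: 10 mm across, 30 mm tall above the flange top, with a coned tip. Any coil may go on any peg, one each; pegs are 38 mm from plate_center, 66 mm apart, at 0, 120 and -120 degrees from the station's +x.
- coil0_center (a point): Wound copper coil on a black bobbin, a loose upright cylinder 44 mm across and 60 mm tall with a 16 mm bore right through, about 0.16 kg; the point is its centre (30 mm above its foot), z along the bore. Stands on the bench at the start; two or three coils are there in a run (None if absent). On a peg with its foot on the flange, the centre is 30 mm above plate_center.
- coil1_center (a point): Wound copper coil on a white bobbin, a loose upright cylinder 44 mm across and 60 mm tall with a 16 mm bore right through, about 0.16 kg; the point is its centre (30 mm above its foot), z along the bore. Stands on the bench at the start; two or three coils are there in a run (None if absent). On a peg with its foot on the flange, the centre is 30 mm above plate_center.
- coil2_center (a point): Wound copper coil on a blue bobbin, a loose upright cylinder 44 mm across and 60 mm tall with a 16 mm bore right through, about 0.16 kg; the point is its centre (30 mm above its foot), z along the bore. Stands on the bench at the start; two or three coils are there in a run (None if absent). On a peg with its foot on the flange, the centre is 30 mm above plate_center.
- bell_knob (a point): Centre of the black grip knob (32 mm across, 30 mm tall, upright) on top of the loose clear bell, 98 mm above the bell's foot. The bell is a clear cup, mouth down, 142 mm across, with an aluminium foot flange 160 mm across and 10 mm thick (inside 136 mm wide, 72 mm high), 113 mm tall overall, about 0.55 kg.
- bell_foot (a point): Centre of the underside of the bell's foot flange; on the station it comes to plate_center. z is the bell's axis, up. Round, so any yaw will do.
- ring (a joint): Angle of the hinged half of the clamp ring, rad: 0 fully shut around both flanges, up to 1.75 swung open (clockwise seen from above; shutting is counter-clockwise). It swings level about the upright hinge, stays where it is left and moves with about 1 N at its grip. Its upper lip passes 3 mm above the seated bell flange.
- ring_grip (a point): Grip point on the ring's upright red pin, 16 mm across, whose top is 21 mm above this point; free for 28 mm below it, where the ring's lip begins. 173 mm from the hinge axis.
- ring_hinge (a point): A point on the upright hinge axis of the ring, at the height of ring_grip.
- latch (a joint): Angle of the swing-bolt latch, rad: 0 fully home (bolt in the fork at the ring's free end, yellow pin behind the fork, which then holds the ring shut), up to 1.6 swung out (counter-clockwise seen from above; latching is clockwise). Stays where it is left, moves with about 1 N. It can only go home when the ring is fully shut.
- latch_grip (a point): Grip point on the latch's upright yellow pin, 12 mm across, whose top is 18 mm above this point and which is free for 30 mm below it. 58 mm from the latch's pivot axis.
- latch_hinge (a point): A point on the upright pivot axis of the latch, at the height of latch_grip.
- valve (a joint): How far the vacuum slide valve's knob is pulled out, m: 0 home, 0.040 fully out. It has a detent near either end (about 6 N to pass), rubs a little and stays where it is left.
- valve_knob (a point): Centre of the red valve knob, a lying cylinder 30 mm across and 24 mm long, 60 mm above the bench, on a stem from the grey valve block; it pulls out along the station's -x. At home 30 mm of stem stand free between knob and block, whose top is 85 mm above the bench.
- wire_reel: Bystander: upright reel of copper wire, 90 mm across, 70 mm tall; origin under its centre.
- jar: Bystander: amber jar with black cap, 70 mm across, 100 mm tall; origin under its centre.
- spanner: Bystander: steel spanner 170 mm long lying flat; origin under its middle, x along it.
Not all that is in view belongs to the job. What is shaped like the part that bears bell_knob but brown or pink is not meant.

How it is judged:
By the outcome, as a careful person would: the job done as asked, in the order asked, and still so for the second after the job is handed in, with the robot touching nothing.
Of coil0, coil1, coil2 only 2 to 3 are there at a start; the rules pass over those that are not, and their reading is None.
At some moment in a run one of coil0, coil1, coil2, bell may be knocked a few centimetres aside while the robot is not near it.
Once in a run the grip may slacken for a moment while it holds something.
It also fails if it takes over 208 s, if anything falls off the work surface, if the arm or the gripper's body presses on something with over 40 N, if the wrist force passes 120 N, or if a joint passes its speed limit or range.

### The arm

A 7-joint arm with a two-finger parallel gripper is mounted at the origin on the work surface. World frame = base frame: x ahead of the robot, y to its left, z up, the work surface at z = 0. Lengths are in m, angles in rad, forces in N, time in s.
With the tool pointing down it reaches from about 0.4 to 0.85 m from the base axis. Payload 6.9 kg.
Tool frame: the origin (TCP) lies midway between the tips of the shut fingers; the grasp point (between the pads) lies behind it (ctrl.pinch_z is the z of the grasp point in the tool frame, in m); z points along the fingers, y is the direction in which the jaws open and shut (so a half turn about z gives the same grasp; the last joint's range is limited). The gripper opens to 85 mm and grips with 20 to 120 N. Pads are 22 mm wide; open, the fingers measure 114 mm over their backs; the gripper's body (76 mm by 85 mm) begins 54 mm behind the grasp point. The pads swing forward as they close: fully open they stand 13 mm farther back than shut.
Start: joints at [1.246, 0.507, -0.238, 1.5, 0.126, 1.149, -0.155], TCP at [0.26, -0.568, 0.231] pointing down, gripper open.
Joint ranges: [-3.08, 3.08], [-0.24, 2.05], [-1.43, 1.35], [0, 2.5], [-1.52, 4.66], [0.17, 1.96], [-2.89, 2.89]. Speed limits (rad/s): [2.39, 2.39, 3.14, 3.14, 3.14, 3.14, 3.14].

### API

Orientations are given as a unit quaternion [w, x, y, z].
In Python, from station import ctrl, get_state, vision, ticket, models gives the robot as it stands. Calls block until the motion is done:
- ctrl.movep(position, orientation): joint-space move of the TCP to a pose.
- ctrl.movel(position, frame=None, max_speed=0.15): straight line of the TCP; frame=None keeps the orientation; max_speed is the mean speed in m/s.
- ctrl.set_joints(angles): joint-space move.
- ctrl.ungrasp() and ctrl.close_gripper(force=None): open the fingers fully, or close them until they stop; force is the grip in N (None keeps the last).
- ctrl.pause(seconds).
- ctrl.ik(position, orientation): joint angles nearest the present ones, or None.
- get_state(): the state.
- vision.grab_frame(name): name is "side" or "top" or "wrist"; returns (picture, depth): 480x640x3 uint8, blue, green, red; 480x640 float32, m along the optical axis (not along the pixel's ray), 0 where there is no reading.
- vision.camera_info(name): a dict with "mtx" (3x3 intrinsics, pixels), "R" (3x3) and "t" (3): a world point X has camera coordinates R X + t; the wrist camera has in their place "hand_eye" (4x4, takes a point from camera to tool coordinates, whose origin is the TCP and whose axes are the flange's). Camera axes: x right, y down, z forward; pixel columns grow to the right and rows downward; lengths in m; the calibration is good to about 2 mm. A picture is of the moment at which its call begins: read the wrist's pose just before it. camera_info takes no time and is no camera call.
A pose or a line that the arm cannot do raises ctrl.Unreachable and nothing moves.
- ticket.close_job(): hands the job in, once; it reports no verdict.
Trained networks look in the newest picture that a camera, given by its name, has taken for a name from the list of things; names that differ only in an ending like _2 or _b are one class to them, and where a whole thing is asked for, a point or a joint stands for the part that bears it (a point fixed in the world has none). Each returns a list of dicts, best first, with "p" (0 to 1); they miss things now and then, are a little off and sometimes report something else, mostly with a low value. They report only what shows in the picture. A call takes as long as a camera call. They do not tell look-alikes from the thing itself.
- models.recognise(camera, target): "point" ([column, row] in pixels, amid what is visible of it).
- models.masks_of(camera, target): "mask" (480x640 bool, what is visible of it) and "point" ([column, row] in pixels, amid what is visible of it).
The state is a dict: "time": time; "qpos": joint angles; "qd": joint speeds; "tau": joint torques, N m; "tcp_pos": TCP position; "eef_rot": TCP orientation; "contact_force": force on the tool from outside, world axes, zero at the start; "wrist_torque": the same for the moment, N m; "width": finger opening in m.
Only numpy, scipy, OpenCV 4.12 (cv2) and the standard library are available. Lean on these libraries where they do the work, as an engineer would, in place of code of your own. Each camera call takes 0.05 s, during which the arm holds its last target.

## Working session

There is one attempt and no reset: what is moved stays moved. The work goes in short steps, each a Python script; the robot and the scene stay as the last script left them, time stands still between calls to the robot, and variables do not carry over. Pictures are saved under pics/ and viewed, and the job is handed in when it is done.

```bash
ls; mkdir -p pics
python3 - <<'E'
from station import ctrl, get_state, vision, ticket, models
import cv2,numpy as np
np.set_printoptions(precision=4,suppress=True)
s=get_state();print(s)
print(ctrl.pinch_z)
for n in("side","top","wrist"):
    p,d=vision.grab_frame(n);cv2.imwrite(f"pics/a_{n}.png",p);print(n,vision.camera_info(n))
E
```

```text
pics
{'time': 0.0, 'qpos': array([ 1.2465,  0.5083, -0.2375,  1.5011,  0.1257,  1.1489, -0.1548]), 'qd': array([-0.0002,  0.0016, -0.0017,  0.0006,  0.0007, -0.0002,  0.0003]), 'tau': array([ -0.001 , -62.0598,  -2.1868, -24.9648,   0.0127,   0.0121,
         0.    ]), 'tcp_pos': array([ 0.2601, -0.5677,  0.2304]), 'eef_rot': array([-0.0009,  0.977 ,  0.2132, -0.0002]), 'contact_force': array([ 0.1387, -0.3489, -0.209 ]), 'wrist_torque': array([-0.0062, -0.0058,  0.0245]), 'width': 0.0856338256813861}
-0.0187
side {'mtx': array([[563.3282,   0.    , 319.9909],
       [  0.    , 563.3282, 244.8786],
       [  0.    ,   0.    ,   1.    ]]), 'R': array([[-0.9541, -0.299 ,  0.0192],
       [-0.1793,  0.5184, -0.8361],
       [ 0.24  , -0.8012, -0.5482]]), 't': array([0.5851, 0.2278, 1.0857])}
top {'mtx': array([[600.2179,   0.    , 324.1546],
       [  0.    , 600.2179, 244.5018],
       [  0.    ,   0.    ,   1.    ]]), 'R': array([[ 0.0218, -0.9997, -0.0126],
       [-0.9937, -0.0203, -0.1099],
       [ 0.1096,  0.0149, -0.9939]]), 't': array([-0.0539,  0.6377,  1.2901])}
wrist {'mtx': array([[383.5213,   0.    , 318.6114],
       [  0.    , 383.5213, 237.0542],
       [  0.    ,   0.    ,   1.    ]]), 'hand_eye': array([[-0.0001, -0.9603, -0.2789,  0.0709],
       [ 1.    , -0.    , -0.0005,  0.0014],
       [ 0.0004, -0.2789,  0.9603, -0.1438],
       [ 0.    ,  0.    ,  0.    ,  1.    ]])}
```

View pics/a_top.png

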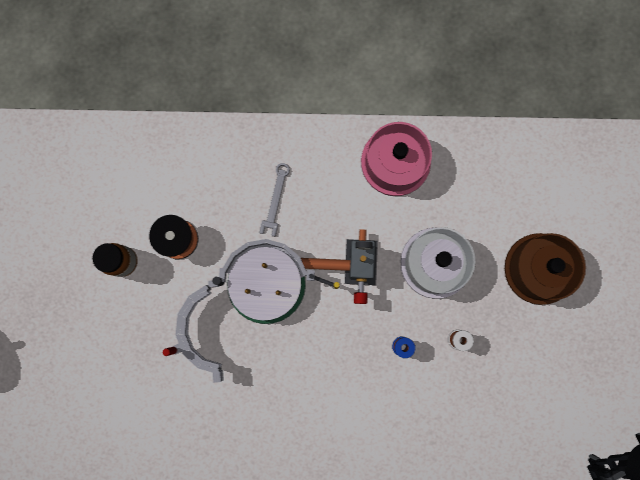

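View pics/a_side.png

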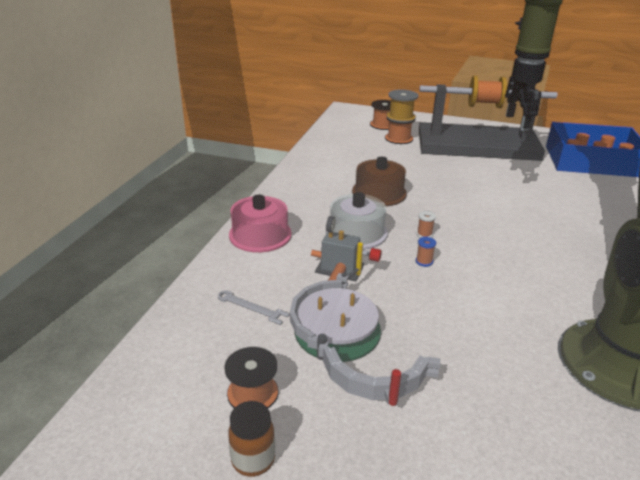

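Top view: coils blue (404,347) and white (461,340). Bell candidates are pink (397,158), clear (438,262) and brown (545,268), and only the clear grey one fits. I still need to check whether a black coil is present, possibly the thing at side (382,112).

```bash
cat > h.py <<'E'
from station import ctrl, get_state, vision, ticket, models
import cv2,numpy as np
from scipy.spatial.transform import Rotation as Ro
np.set_printoptions(precision=4,suppress=True)
def cam(n,st=None):
    i=vision.camera_info(n);K=i["mtx"]
    if n!="wrist":
        R=i["R"];t=i["t"];return K,R.T,-R.T@t
    st=st or get_state();q=st["eef_rot"];A=Ro.from_quat([q[1],q[2],q[3],q[0]]).as_matrix()
    H=i["hand_eye"];return K,A@H[:3,:3],A@H[:3,3]+st["tcp_pos"]
def ray(c,uv):
    K,R,o=c;d=R@np.linalg.solve(K,[uv[0],uv[1],1.0]);return o,d
def atz(c,uv,z):
    o,d=ray(c,uv);return o+d*(z-o[2])/d[2]
def atd(c,uv,dep):
    o,d=ray(c,uv);return o+d*dep
def proj(c,X):
    K,R,o=c;p=K@(R.T@(np.asarray(X)-o));return p[:2]/p[2]
def cloud(c,dep):
    K,R,o=c;v,u=np.mgrid[0:480,0:640];P=np.stack([(u-K[0,2])/K[0,0]*dep,(v-K[1,2])/K[1,1]*dep,dep],-1)
    W=P@R.T+o;W[dep<=0]=np.nan;return W
def grab(n,name=None):
    st=get_state();p,d=vision.grab_frame(n)
    if name: cv2.imwrite(f"pics/{name}.png",p)
    return p,d,cam(n,st)
def down(yaw):  # tool x axis at yaw.. z down ; tool y (jaw) at yaw-90
    m=np.array([[np.cos(yaw),np.sin(yaw),0],[np.sin(yaw),-np.cos(yaw),0],[0,0,-1]])
    q=Ro.from_matrix(m).as_quat();return [q[3],q[0],q[1],q[2]]
E
python3 - <<'E'
from h import *
from concurrent.futures import ThreadPoolExecutor
for n in("top","side"):
    p,d,c=grab(n);np.savez(f"{n}0.npz",p=p,d=d)
    W=cloud(c,d)
    for t in ["plate_center","peg0","coil0_center","coil1_center","coil2_center","bell_knob","ring_grip","ring_hinge","latch_grip","latch_hinge","valve_knob"]:
        for r in models.recognise(n,t)[:3]:
            u,v=np.round(r["point"]).astype(int);print(n,t,round(r["p"],2),u,v,W[v,u])
print(get_state()["time"])
E
```

```text
top plate_center 0.72 271 279 [0.5593 0.073  0.0505]
top peg0 0.72 270 280 [0.5571 0.0752 0.0496]
top coil0_center 0.56 190 344 [0.415  0.2469 0.0326]
top coil1_center 0.62 461 336 [ 0.4462 -0.3366  0.0554]
top coil2_center 0.63 405 348 [ 0.4151 -0.2243  0.0005]
top bell_knob 0.93 437 264 [ 0.5962 -0.2794  0.0896]
top bell_knob 0.81 395 159 [ 0.822  -0.1899  0.0832]
top bell_knob 0.68 545 269 [ 0.5913 -0.5092  0.0786]
top ring_grip 0.87 190 338 [ 0.4262  0.2554 -0.0013]
top ring_hinge 0.66 270 278 [0.5612 0.0749 0.0543]
top latch_grip 0.68 271 280 [0.557  0.0727 0.0528]
top latch_grip 0.42 329 281 [ 0.5573 -0.0529  0.0561]
top latch_grip 0.23 359 296 [ 0.526  -0.1173  0.0738]
top latch_hinge 0.86 270 281 [0.5547 0.0746 0.0548]
top valve_knob 0.7 360 296 [ 0.5261 -0.1193  0.0749]
top valve_knob 0.3 328 284 [ 0.5511 -0.0509  0.0496]
side plate_center 0.7 342 326 [0.5298 0.1283 0.0522]
side peg0 0.89 346 323 [0.5251 0.1162 0.051 ]
side coil1_center 0.63 426 226 [ 0.4334 -0.3222  0.0369]
side coil2_center 0.71 423 253 [ 0.422  -0.1983  0.0362]
side bell_knob 0.96 383 175 [ 0.5825 -0.4836  0.0805]
side bell_knob 0.89 362 214 [ 0.5845 -0.246   0.0849]
side bell_knob 0.74 257 226 [ 0.8132 -0.1301  0.0714]
side ring_grip 0.86 379 376 [0.432  0.25   0.0702]
side ring_hinge 0.74 342 325 [0.5306 0.1253 0.052 ]
side latch_grip 0.54 357 260 [ 0.5501 -0.0629  0.0762]
side latch_grip 0.38 427 224 [ 0.4317 -0.3225  0.0431]
side latch_hinge 0.7 344 322 [0.5277 0.1223 0.0579]
side latch_hinge 0.48 361 260 [ 0.5422 -0.0674  0.075 ]
side valve_knob 0.62 371 253 [ 0.5288 -0.1073  0.0708]
1.35
```

Run:
```python
from h import *
z=np.load("side0.npz");d=z["d"];c=cam("side");W=cloud(c,d);p=z["p"]
for u,v in [(381,105),(380,122),(402,97),(400,133),(590,150),(490,92),(450,140),(426,216),(426,240)]:
    print((u,v),W[v,u])
z=np.load("top0.npz");pt=z["p"];dt=z["d"];Wt=cloud(cam("top"),dt)
a=cv2.resize(p[60:260,220:460],None,fx=3,fy=3,interpolation=cv2.INTER_CUBIC);cv2.imwrite("pics/b1.png",a)
a=cv2.resize(pt[220:400,150:390],None,fx=3.3,fy=3.3,interpolation=cv2.INTER_CUBIC);cv2.imwrite("pics/b2.png",a)
print(Wt[:,600][~np.isnan(Wt[:,600,0])][:3])
```

```text
(381, 105) [ 0.7074 -1.0322  0.0853]
(380, 122) [ 0.7029 -1.0158  0.0275]
(402, 97) [ 0.6185 -0.9267  0.1585]
(400, 133) [ 0.6103 -0.9099  0.0383]
(590, 150) [ 0.0122 -0.8731  0.0798]
(490, 92) [ 0.3398 -0.9479  0.2014]
(450, 140) [ 0.4388 -0.8949  0.0431]
(426, 216) [ 0.4371 -0.3251  0.064 ]
(426, 240) [ 0.4213 -0.2239  0.0571]
[[ 1.6493 -1.0217 -0.753 ]
 [ 1.6406 -1.0175 -0.7441]
 [ 1.6354 -1.0163 -0.7416]]
```

View pics/b1.png

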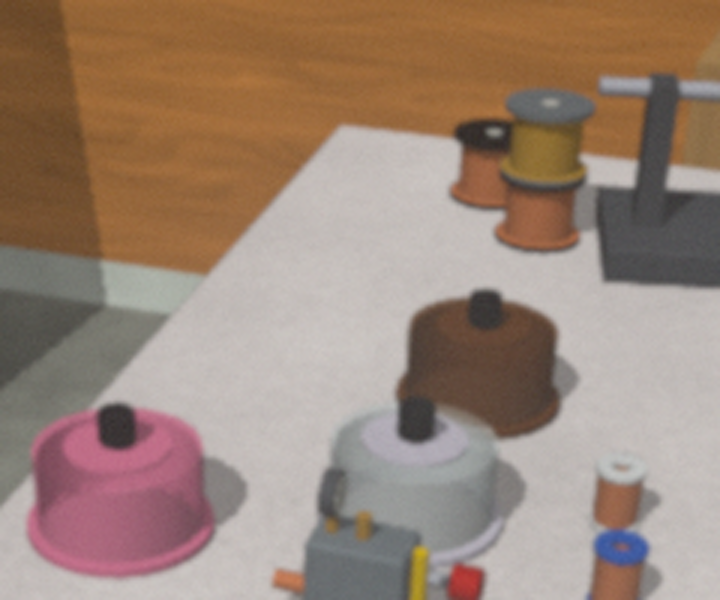

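View pics/b2.png

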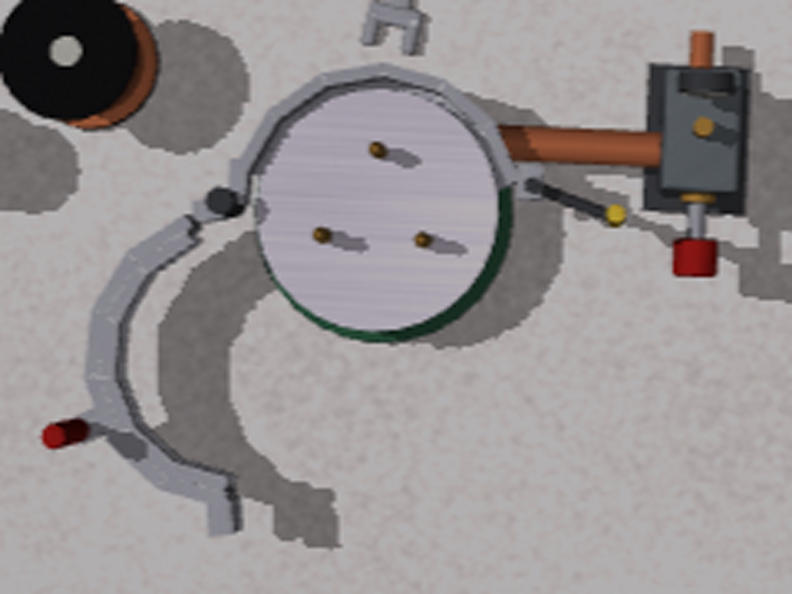

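Run:
```python
from h import *
z=np.load("top0.npz");p=z["p"];d=z["d"];c=cam("top");W=cloud(c,d)
m=(abs(W[...,2]-0.05)<0.006)&(np.hypot(W[...,0]-.555,W[...,1]-.075)<.078)
print("plate z",np.median(W[m][:,2]))
g=lambda u,v:(150+u/3.3,220+v/3.3)
P=[atz(c,g(*q),.078) for q in[(377,149),(322,234),(422,239)]]
for q in P:print("peg",q)
ct=np.mean(P,0);print("centre",ct,"sides",[np.linalg.norm(P[i]-P[j]) for i,j in((0,1),(1,2),(0,2))],"yaw",np.arctan2(*(P[0]-ct)[1::-1]))
b=(g(380,208));print("plate c by ellipse",atz(c,b,.05))
print("hinge",atz(c,g(220,200),.08),"ringpin top",atz(c,g(54,436),.119),"latch piv",atz(c,g(532,185),.07),"latch pin top",atz(c,g(616,213),.1),"valve",atz(c,g(695,258),.075))
for n,u in (("pin",g(54,436)),("latch",g(616,213)),("hinge",g(220,200)),("piv",g(532,185)),("valve",g(695,258))):
    u=np.round(u).astype(int);print(n,W[u[1]-1:u[1]+2,u[0]-1:u[0]+2,2].ravel())
a=cv2.resize(p[220:400,380:500],None,fx=5,fy=3.3*1,interpolation=cv2.INTER_CUBIC)
a=cv2.resize(p[220:370,380:500],None,fx=4,fy=4,interpolation=cv2.INTER_CUBIC);cv2.imwrite("pics/b3.png",a)
```

```text
plate z 0.04913908562108604
peg [0.5871 0.0855 0.078 ]
peg [0.5316 0.1191 0.078 ]
peg [0.5298 0.0547 0.078 ]
centre [0.5495 0.0865 0.078 ] sides [np.float64(0.06482800287014039), np.float64(0.06442726340794268), np.float64(0.06504046424546904)] yaw -0.02448819605542599
plate c by ellipse [0.5503 0.0855 0.05  ]
hinge [0.5519 0.1853 0.08  ] ringpin top [0.4028 0.2742 0.119 ] latch piv [ 0.5664 -0.0148  0.07  ] latch pin top [ 0.5481 -0.0693  0.1   ] valve [ 0.5215 -0.1207  0.075 ]
pin [0.1195 0.1157 0.1162 0.1127 0.1215 0.1169 0.1163 0.1184 0.1189]
latch [0.1177 0.1165 0.1208 0.1171 0.1175 0.116  0.1165 0.1192 0.1201]
hinge [0.0677 0.0716 0.0745 0.0745 0.0699 0.0726 0.067  0.0682 0.0722]
piv [0.0708 0.0674 0.0674 0.0723 0.0696 0.074  0.0682 0.0724 0.0682]
valve [0.0687 0.075  0.0742 0.0762 0.0728 0.0729 0.0723 0.0726 0.0771]
```

View pics/b3.png

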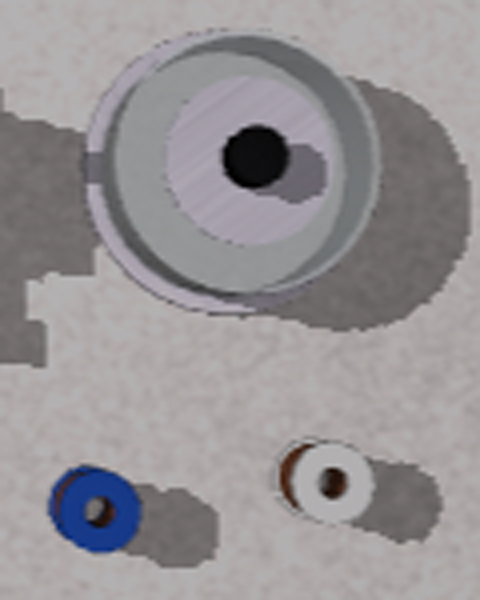

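Run:
```python
from h import *
c=cam("top")
print("blue",atz(c,(404.5,347.5),.06),"white",atz(c,(463,340.5),.06),"knob",atz(c,(443.5,258.8),.113))
for yaw in (1.57,-1.57,0.4,0,-0.7):
  for X in ([.415,-.26,.33],[.42,-.21,.1],[.53,.119,.2],[.55,.086,.2],[.44,.02,.1],[.54,.0,.1],[.5,-.12,.05],[.4,.27,.1]):
    q=ctrl.ik(X,down(yaw));print(yaw,X,q)
yaw=1.57
ctrl.movep([.42,-.26,.34],down(1.57) if ctrl.ik([.42,-.26,.34],down(1.57)) is not None else down(-1.57))
grab("wrist","c1");print(get_state()["time"],get_state()["qpos"])
```

```text
blue [ 0.4196 -0.216   0.06  ] white [ 0.4371 -0.3398  0.06  ] knob [ 0.6054 -0.2887  0.113 ]
1.57 [0.415, -0.26, 0.33] [ 0.9906  0.2559 -0.6338  1.6615  0.1573  1.2758  0.3257]
1.57 [0.42, -0.21, 0.1] [ 0.7986  0.4767 -0.5525  2.0711  0.3862  0.6936 -0.0064]
1.57 [0.53, 0.119, 0.2] [ 0.2807  0.5044 -0.8395  1.7601  0.423   1.0682 -0.7067]
1.57 [0.55, 0.086, 0.2] [ 0.324   0.5197 -0.8165  1.7261  0.4226  1.0812 -0.6309]
1.57 [0.44, 0.02, 0.1] [ 0.3674  0.4602 -0.6593  2.1403  0.4485  0.6781 -0.5989]
1.57 [0.54, 0.0, 0.1] [ 0.3925  0.5911 -0.6763  1.8939  0.4929  0.8288 -0.5443]
1.57 [0.5, -0.12, 0.05] [ 0.5467  0.6114 -0.5437  2.008   0.5076  0.6572 -0.3286]
1.57 [0.4, 0.27, 0.1] [-0.0825  0.5613 -0.8402  2.0373  0.5866  0.7982 -1.2748]
-1.57 [0.415, -0.26, 0.33] [ 0.4464  0.2205  0.0816  1.6679 -0.0188  1.254  -2.609 ]
-1.57 [0.42, -0.21, 0.1] [ 0.2795  0.4433  0.1863  2.0775 -0.135   0.6318 -2.5835]
-1.57 [0.53, 0.119, 0.2] [ 0.4585  0.6514 -1.225   1.7582  0.6548  1.2131  2.1929]
-1.57 [0.55, 0.086, 0.2] [ 0.5096  0.674  -1.2252  1.7241  0.6709  1.2363  2.2582]
-1.57 [0.44, 0.02, 
[... 1599 characters left out ...]
6, 0.33] [ 0.5883  0.2205 -0.101   1.6662  0.0232  1.256  -1.7883]
-0.7 [0.42, -0.21, 0.1] [ 0.4298  0.4355 -0.0255  2.0757  0.0183  0.6307 -1.8789]
-0.7 [0.53, 0.119, 0.2] [ 0.0045  0.4231 -0.3951  1.7634  0.1899  0.9926 -2.7344]
-0.7 [0.55, 0.086, 0.2] [ 0.0205  0.4366 -0.3257  1.7299  0.1614  1.0014 -2.6348]
-0.7 [0.44, 0.02, 0.1] [ 0.0495  0.4055 -0.2065  2.144   0.1427  0.6046 -2.5291]
-0.7 [0.54, 0.0, 0.1] [ 0.0431  0.5204 -0.1319  1.8984  0.0983  0.729  -2.4157]
-0.7 [0.5, -0.12, 0.05] [ 0.1959  0.5649 -0.0118  2.0124  0.0118  0.5644 -2.0948]
-0.7 [0.4, 0.27, 0.1] [-1.0218  0.5097  0.5551  2.0486 -0.4144  0.6926 -2.47  ]
2.7583 [ 0.9845  0.2593 -0.6327  1.6315  0.1579  1.3037  0.3213]
```

View pics/c1.png

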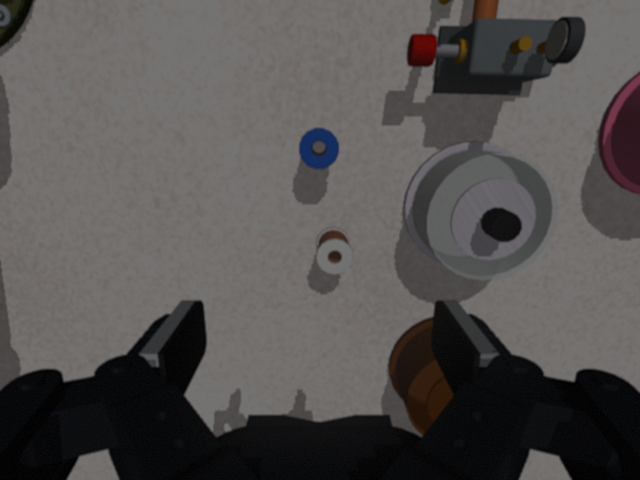

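```bash
cat >> h.py <<'E'
def coil(c,p,d,xy,ztop,r=.04,tol=.012):
    """top disc: dilated depth mask -> largest blob, min-area ellipse centre on plane ztop"""
    W=cloud(c,d);m=((abs(W[...,2]-ztop)<tol)&(np.hypot(W[...,0]-xy[0],W[...,1]-xy[1])<r)).astype(np.uint8)
    m=cv2.morphologyEx(m,cv2.MORPH_CLOSE,np.ones((5,5)));m=cv2.morphologyEx(m,cv2.MORPH_OPEN,np.ones((3,3)))
    cs,_=cv2.findContours(m,cv2.RETR_EXTERNAL,cv2.CHAIN_APPROX_NONE)
    if not cs:return None
    k=max(cs,key=cv2.contourArea);e=cv2.fitEllipse(k);X=atz(c,e[0],ztop)
    return X,e[0],e[1]
def crop(p,uv,h,f,name):
    u,v=int(uv[0]),int(uv[1]);a=p[max(0,v-h):v+h,max(0,u-h):u+h];cv2.imwrite(f"pics/{name}.png",cv2.resize(a,None,fx=f,fy=f,interpolation=cv2.INTER_CUBIC));return max(0,u-h),max(0,v-h)
E
python3 - <<'E'
from h import *
p,d,c=grab("wrist")
for n,xy,uv in(("blue",(.42,-.216),(318.5,148)),("white",(.437,-.34),(335,257))):
    print(n,coil(c,p,d,xy,.06),atz(c,uv,.06))
pt,dt,ct=grab("top")
for n,xy in(("blue",(.42,-.216)),("white",(.437,-.34))): print("top",n,coil(ct,pt,dt,xy,.06))
o=crop(p,(325,200),80,5,"c2");print(o)
E
```

```text
blue (array([ 0.4196, -0.2155,  0.06  ]), (318.4703674316406, 148.60704040527344), (39.311279296875, 40.42475509643555)) [ 0.4197 -0.2149  0.06  ]
white (array([ 0.4374, -0.3383,  0.06  ]), (334.21710205078125, 256.4917907714844), (35.152400970458984, 36.30286407470703)) [ 0.4383 -0.339   0.06  ]
top blue (array([ 0.4197, -0.2166,  0.06  ]), (404.78814697265625, 347.4551696777344), (19.390634536743164, 20.01373863220215))
top white None
(245, 120)
```

View pics/c2.png

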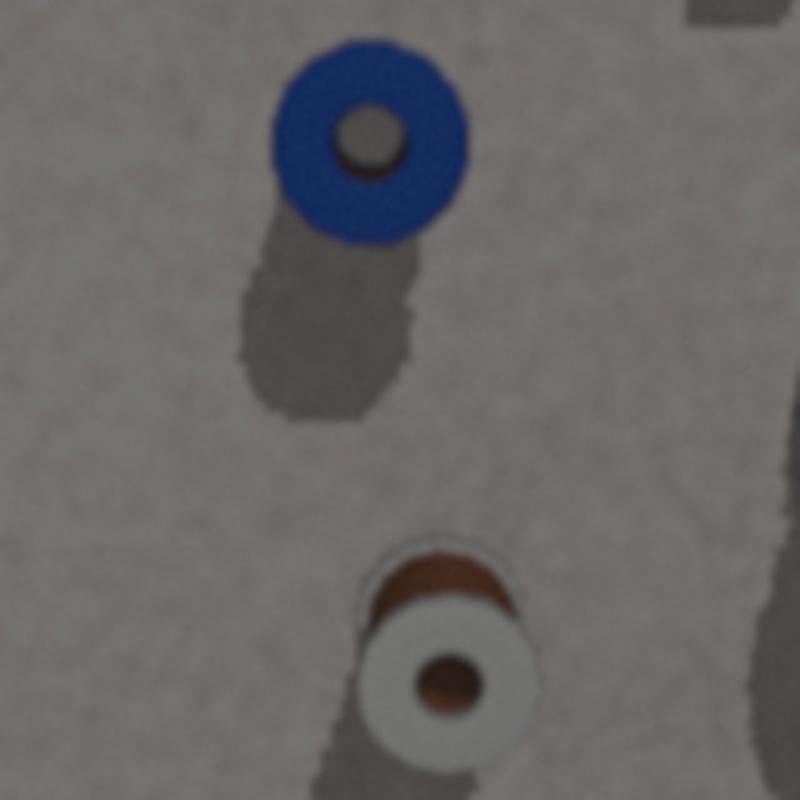

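Run:
```python
from h import *
y=np.pi/2
X=np.array([.4197,-.2153])
ctrl.movep([*X,.12],down(y))
ctrl.movel([*X,.022]);ctrl.close_gripper(40);s=get_state();print(s["width"],s["time"])
ctrl.movel([*X,.23],max_speed=.2)
s=get_state();print(s["width"],s["contact_force"])
ctrl.movep([.531,-.02,.23],down(y))
s=get_state();print(s["width"],s["contact_force"],s["time"])
p,d,c=grab("wrist","d1")
for X in ([.5871,.0855,.08],[.5316,.1191,.08],[.5298,.0547,.08]):print(proj(c,X))
```

```text
0.042203468468153635 5.0333
0.042358622637439024 [-0.7759  0.4095 -2.3086]
0.042487065586350396 [-0.2794 -1.8012 -2.8398] 7.125
[398.2937  71.054 ]
[319.7009  17.8575]
[317.2172 116.8143]
```

View pics/d1.png

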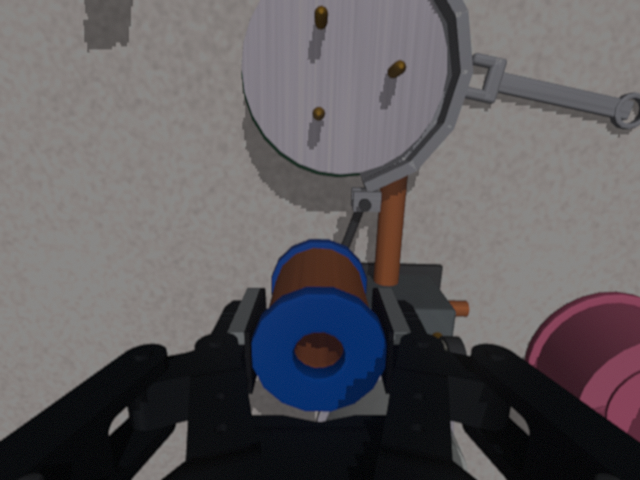

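Run:
```python
from h import *
p,d,c=grab("wrist")
crop(p,(330,60),60,6,"d2")
crop(p,(320,340),80,5,"d3")
s=get_state();print(s["tcp_pos"])
# bore position expected: coil top at tcp + 0.038 above
print(proj(c,[s["tcp_pos"][0],s["tcp_pos"][1],s["tcp_pos"][2]+.038]))
```

```text
[ 0.5305 -0.0221  0.2295]
[316.8597 356.7811]
```

View pics/d2.png

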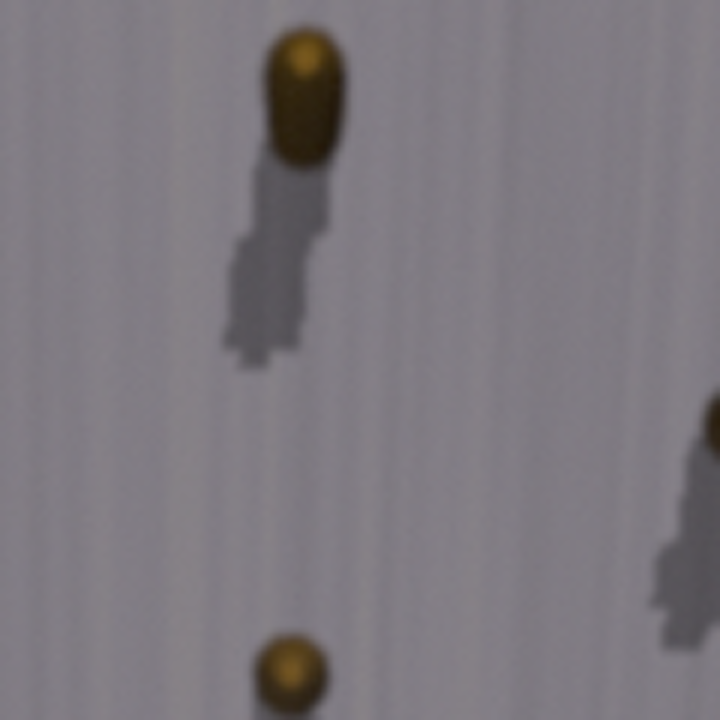

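View pics/d3.png

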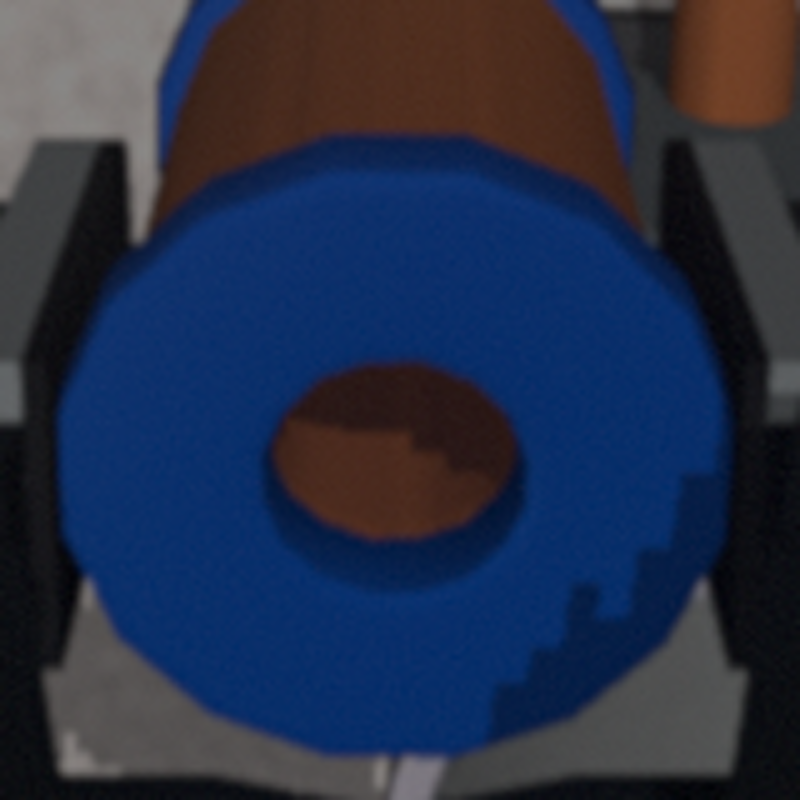

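Run:
```python
from h import *
c=cam("wrist");s=get_state();t=s["tcp_pos"]
b=atz(c,(319,355.4),t[2]+.038);print("bore off",b-t)
for uv in((320.8,9.2),(318.5,111.3)):print(atz(c,uv,.0795))
y=np.pi/2
P2=atz(c,(318.5,111.3),.0795)
ctrl.movel([P2[0],P2[1]-.045,.23])
p,d,c=grab("wrist","d4");s=get_state();print(s["tcp_pos"],proj(c,P2),s["width"])
crop(p,proj(c,P2),40,8,"d5")
```

```text
bore off [0.0007 0.0002 0.038 ]
[0.5328 0.1236 0.0795]
[0.531  0.0575 0.0795]
[0.5309 0.0113 0.23  ] [317.9983 159.0272] 0.04233540458119829
```

View pics/d5.png

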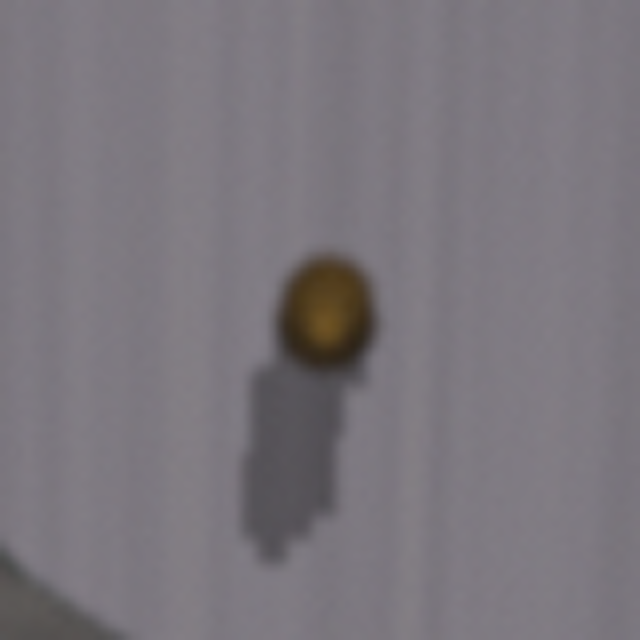

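View pics/d4.png

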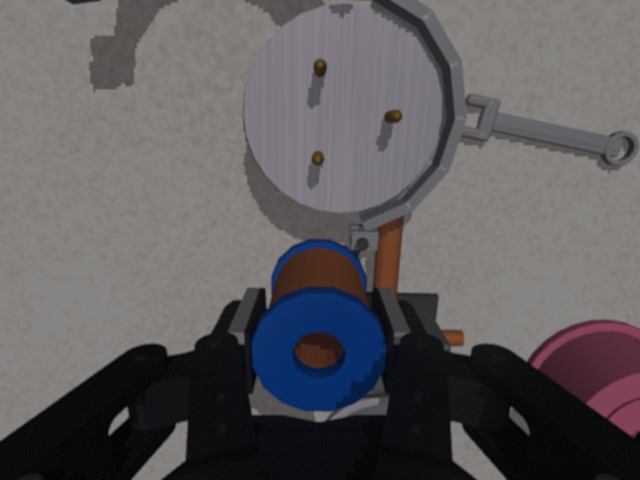

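```bash
cat >> h.py <<'E'
def goto(X,q=None,sp=.15,n=2,tol=.0004):
    X=np.asarray(X,float);off=np.zeros(3)
    for i in range(n+1):
        ctrl.movel(list(X+off),q,max_speed=sp)
        e=X-get_state()["tcp_pos"]
        if np.linalg.norm(e)<tol:break
        off+=e
    return off
E
python3 - <<'E'
from h import *
T=np.array([.5303,.0569])
goto([*T,.23]);
off=goto([*T,.135],sp=.1);s=get_state();f0=s["contact_force"];print(off,s["tcp_pos"],f0,s["width"])
p,d,c=grab("wrist","d6")
for z in (.115,.105,.1,.095,.09,.085,.08,.076,.074):
    ctrl.movel([T[0]+off[0],T[1]+off[1],z+off[2]],max_speed=.05)
    s=get_state();df=s["contact_force"]-f0;print(z,s["tcp_pos"],df,s["width"])
    if df[2]>5 or np.hypot(*df[:2])>5:break
print(s["time"])
E
```

```text
[-0.0001  0.     -0.0004] [0.5302 0.057  0.1347] [-0.8681  0.48   -2.6733] 0.042613008964919916
0.115 [0.53   0.057  0.1143] [ 1.1441 -0.7566  1.6934] 0.04237308274621704
0.105 [0.5299 0.0569 0.1043] [1.085  0.3751 0.7897] 0.04257445735143193
0.1 [0.53   0.0569 0.0994] [ 2.3984 -1.038   0.9012] 0.04238087823752973
0.095 [0.5299 0.0568 0.0943] [ 0.6196 -0.8488  0.8539] 0.0424326960502108
0.09 [0.53   0.0568 0.0893] [ 0.2991 -0.2687  0.5574] 0.04171899766881331
0.085 [0.5299 0.0569 0.0843] [ 1.8623 -0.1644  0.0752] 0.04228984811746585
0.08 [0.5299 0.0569 0.0793] [ 0.5398 -0.5682  1.1325] 0.0422706081822766
0.076 [0.53   0.0569 0.0754] [ 0.3794 -0.2422  0.4798] 0.042471259931069934
0.074 [0.5301 0.0569 0.0735] [ 1.8968 -0.3556  0.9133] 0.04206928124436113
12.8833
```

View pics/d6.png

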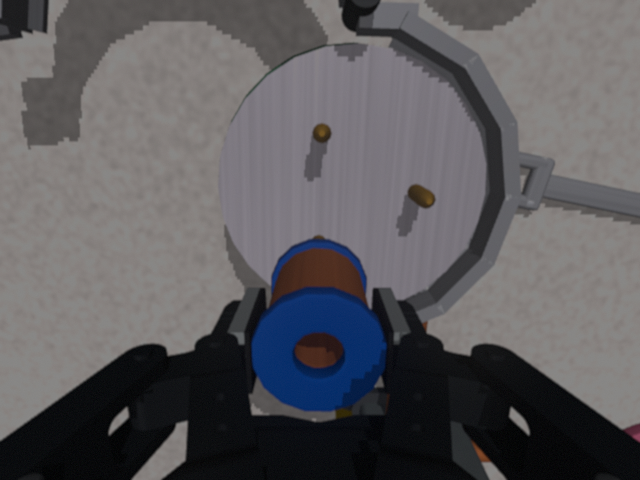

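Run:
```python
from h import *
T=np.array([.5303,.0569]);f0=np.array([-.87,.48,-2.67])
for z in (.072,.071,.070):
    ctrl.movel([*T,z-.0004],max_speed=.05);s=get_state();print(s["tcp_pos"],s["contact_force"]-f0)
    if (s["contact_force"]-f0)[2]>4:break
ctrl.ungrasp();print(get_state()["width"])
ctrl.movel([*T,.2],max_speed=.2)
ctrl.movel([.531,-.06,.25],max_speed=.2)
p,d,c=grab("wrist","e1");pt,dt,ct=grab("top")
print(coil(c,p,d,(.531,.057),.11,tol=.008),coil(ct,pt,dt,(.531,.057),.11),get_state()["time"])
crop(pt,(270,280),45,8,"e2")
```

```text
[0.5304 0.057  0.0727] [-3.0877 -1.6544 14.0746]
0.08547119026240117
(array([0.5308, 0.0572, 0.11  ]), (318.6276550292969, 54.70833969116211), (63.30198669433594, 69.50475311279297)) (array([0.5306, 0.0552, 0.11  ]), (276.26123046875, 291.5660400390625), (19.649747848510742, 20.27174186706543)) 15.3083
```

View pics/e1.png

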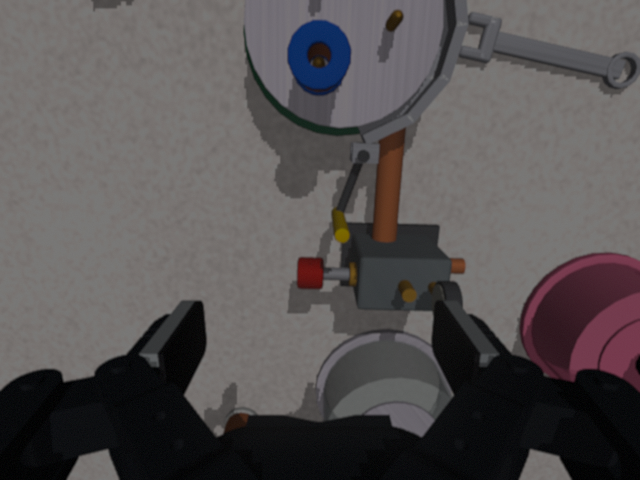

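View pics/e2.png

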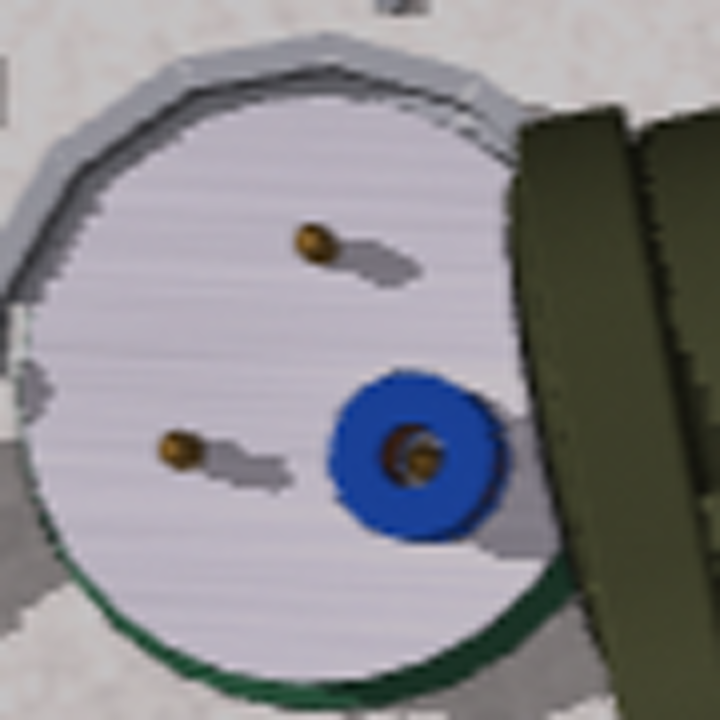

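Blue is on peg 2: the peg tip shows inside the bore at e2 (420,460). White is next.

Run:
```python
from h import *
y=np.pi/2
ctrl.movep([.437,-.43,.25],down(y))
p,d,c=grab("wrist","f1");r=coil(c,p,d,(.4375,-.338),.06);print(r)
X=r[0][:2]; 
if np.hypot(X[0]-.4375,X[1]+.3385)<.01:
    X=(X+np.array([.4378,-.3387]))/2
    ctrl.movel([*X,.12],max_speed=.25);goto([*X,.022]);ctrl.close_gripper(40);print(get_state()["width"])
    ctrl.movel([*X,.23],max_speed=.2)
    ctrl.movep([.531,.03,.25],down(y))
    p,d,c=grab("wrist","f2");s=get_state();print(s["tcp_pos"],s["width"],s["time"]);q=proj(c,[.5328,.1236,.0795]);print(q,crop(p,q,40,8,"f3"),crop(p,(320,340),80,5,"f4"))
```

```text
(array([ 0.4375, -0.3388,  0.06  ]), (317.0321960449219, 101.0010986328125), (51.83708190917969, 54.80234146118164))
0.0436689039193928
[0.5311 0.0281 0.2496] 0.04384294462171416 21.9917
[319.917   90.7715] (279, 50) (240, 260)
```

```bash
cd pics; python3 -c "
import cv2,numpy as np
a=cv2.imread('f3.png');b=cv2.imread('f4.png');a=cv2.resize(a,(400,400));b=cv2.resize(b,(400,400));cv2.imwrite('f5.png',np.hstack([a,b]))"
```

```text
(no output)
```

View pics/f5.png

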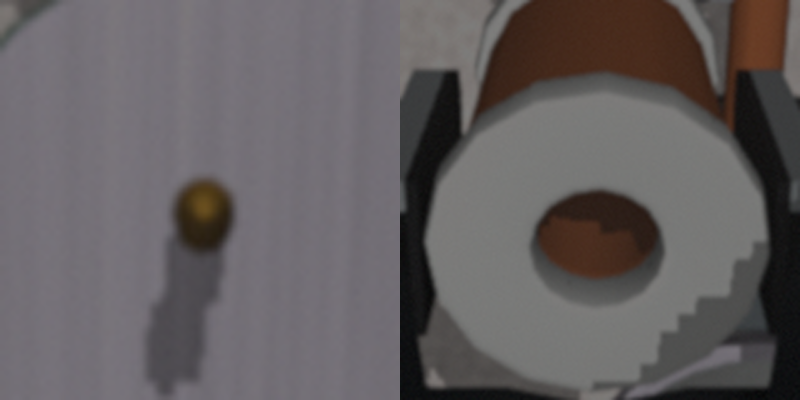

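View pics/f2.png

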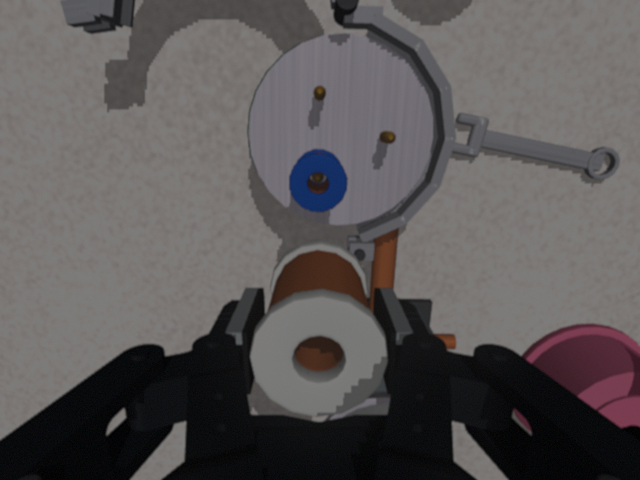

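Run:
```python
from h import *
s=get_state();c=cam("wrist",s);t=s["tcp_pos"]
b=atz(c,(318.8,358.8),t[2]+.038);print("off",b-t);off=(b-t)[:2]
P=atz(c,(319.6,91.6),.0795)[:2];print(P)
T=P-off;print(T)
goto([*T,.23]);o=goto([*T,.135],sp=.1);s=get_state();f0=s["contact_force"];print(o,s["tcp_pos"],f0,s["width"])
p,d,c=grab("wrist","g1")
for z in (.112,.104,.1,.096,.09,.085,.08,.076,.074,.0725,.0715,.0705,.0695):
    ctrl.movel([T[0]+o[0],T[1]+o[1],z+o[2]],max_speed=.05)
    s=get_state();df=s["contact_force"]-f0;print(z,s["tcp_pos"],df,s["width"])
    if df[2]>5 or np.hypot(*df[:2])>6:break
print(s["time"])
```

```text
off [ 0.0006 -0.0011  0.038 ]
[0.5326 0.1229]
[0.5319 0.1239]
[-0.0001  0.     -0.0004] [0.5319 0.124  0.1347] [ 0.4936 -0.3698 -2.1165] 0.04329754534460733
0.112 [0.5317 0.1241 0.1114] [-0.6695  1.3289  1.0453] 0.04368308568190436
0.104 [0.5316 0.1238 0.1033] [-0.8749  1.0997  0.6182] 0.04337228412282674
0.1 [0.5317 0.1239 0.0994] [0.1699 0.5445 0.5015] 0.043483508481320335
0.096 [0.5316 0.1239 0.0954] [-0.4496  0.2318 -0.661 ] 0.04337934465064451
0.09 [0.5315 0.1238 0.0892] [-0.2387  0.5537  0.8619] 0.04349896368688383
0.085 [0.5316 0.1239 0.0843] [-0.0498  0.8115  1.1706] 0.043368079098098214
0.08 [0.5316 0.1239 0.0793] [ 0.4649 -0.225   0.8248] 0.04365038343299229
0.076 [0.5317 0.1239 0.0754] [0.1369 0.1514 1.4087] 0.04364539320303506
0.074 [0.5317 0.124  0.0735] [0.0124 0.2368 0.3955] 0.04366014816700443
0.0725 [0.5317 0.124  0.072 ] [-1.202   0.4862 -0.126 ] 0.043536702831387594
0.0715 [0.5319 0.124  0.0715] [-1.8749 -0.2925  5.9347] 0.043562368596824635
28.1167
```

Run:
```python
from h import *
ctrl.ungrasp();s=get_state();t=s["tcp_pos"]
ctrl.movel([t[0],t[1],.2],max_speed=.2)
ctrl.movep([.60,-.42,.33],down(np.pi/2))
p,d,c=grab("wrist","h1");pt,dt,ct=grab("top","h2")
print(coil(ct,pt,dt,(.531,.057),.11),coil(ct,pt,dt,(.532,.123),.11),get_state()["time"])
crop(pt,(270,280),45,8,"h3")
print(proj(c,[.605,-.288,.113]))
```

```text
(array([0.5306, 0.0553, 0.11  ]), (276.2407531738281, 291.5354309082031), (19.741785049438477, 20.2502498626709)) (array([0.5322, 0.1213, 0.11  ]), (244.35385131835938, 290.07305908203125), (20.011873245239258, 20.39121437072754)) 31.525
[323.1847  52.7669]
```

View pics/h1.png

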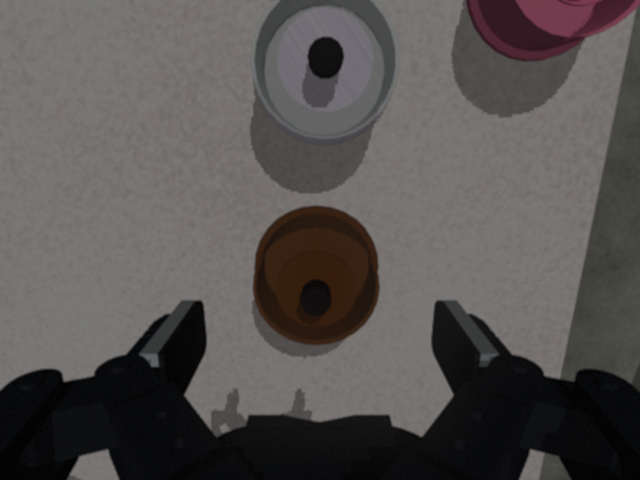

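View pics/h3.png

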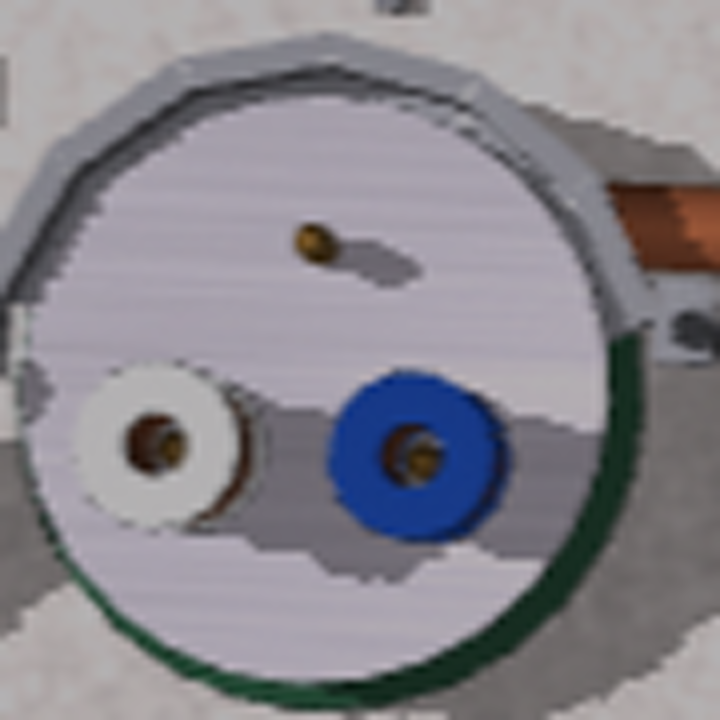

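View pics/h2.png

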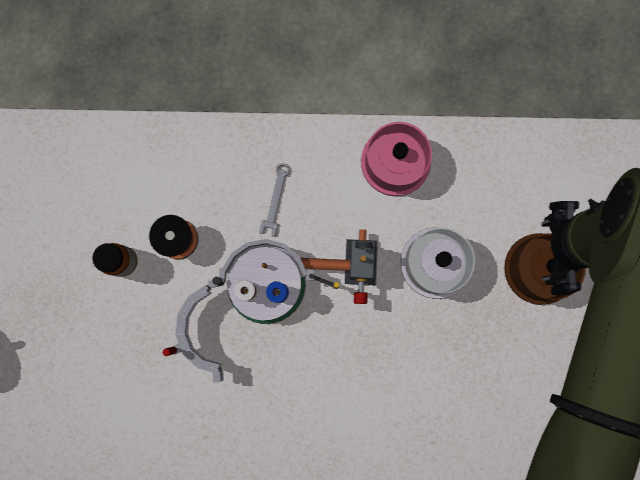

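Run:
```python
from h import *
y=np.pi/2
ctrl.movel([.605,-.345,.27],max_speed=.25)
p,d,c=grab("wrist","i1");W=cloud(c,d)
q=proj(c,[.605,-.288,.113]).astype(int);print(q)
m=((W[...,2]>.105)&(W[...,2]<.122)&(np.hypot(W[...,0]-.605,W[...,1]+.288)<.03)).astype(np.uint8)
g=(p.max(2)<60)&(m>0);print(m.sum(),g.sum(),np.median(W[m>0],0))
cs,_=cv2.findContours(cv2.morphologyEx(m,cv2.MORPH_OPEN,np.ones((3,3))),cv2.RETR_EXTERNAL,cv2.CHAIN_APPROX_NONE);k=max(cs,key=cv2.contourArea);e=cv2.fitEllipse(k);print(e,atz(c,e[0],.113))
crop(p,q,60,6,"i2");print(get_state()["tcp_pos"])
```

```text
[317 143]
1334 1283 [ 0.6067 -0.2898  0.1139]
((320.163818359375, 146.3341522216797), (39.73008728027344, 40.980430603027344), 9.322822570800781) [ 0.6068 -0.2901  0.113 ]
[ 0.6052 -0.3457  0.2707]
```

View pics/i2.png

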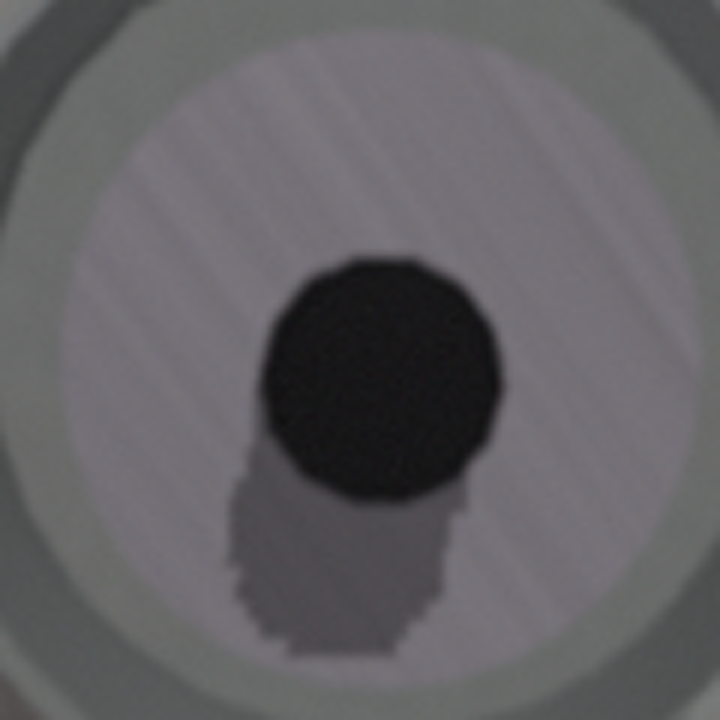

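Run:
```python
from h import *
K=np.array([.6068,-.2901])
goto([*K,.16]);goto([*K,.0885],sp=.08);s=get_state();print(s["tcp_pos"],s["contact_force"])
ctrl.close_gripper(70);s=get_state();print(s["width"],s["contact_force"],s["tcp_pos"])
ctrl.movel([*K,.15],max_speed=.1);s=get_state();print(s["width"],s["contact_force"],s["tcp_pos"])
ctrl.movel([*K,.232],max_speed=.15)
ctrl.movel([.552,-.06,.232],max_speed=.15);s=get_state();print(s["width"],s["contact_force"],s["tcp_pos"],s["time"])
grab("wrist","j1");grab("side","j2")
```

```text
[ 0.6065 -0.2902  0.0883] [ 0.5762  0.1034 -1.0925]
0.02983202311749138 [-0.4162 -0.2432  3.8468] [ 0.6065 -0.2901  0.0883]
0.029907514651659656 [ 0.1301  0.3925 -5.2403] [ 0.6062 -0.2901  0.1492]
0.030349193564163754 [-0.0962 -0.0271 -6.5825] [ 0.5522 -0.0611  0.2318] 38.6
```

View pics/j1.png

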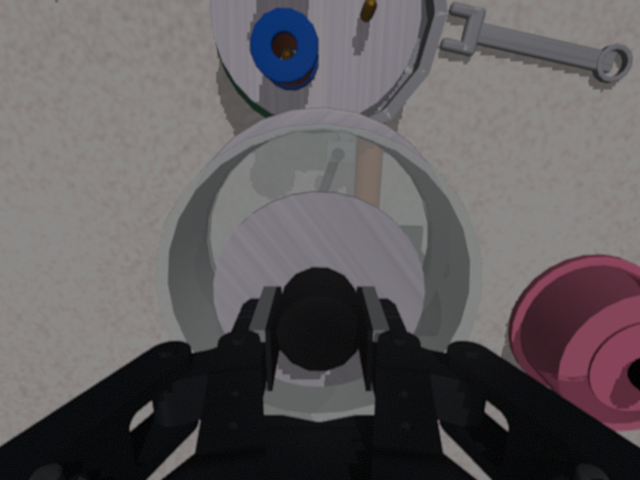

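View pics/j2.png

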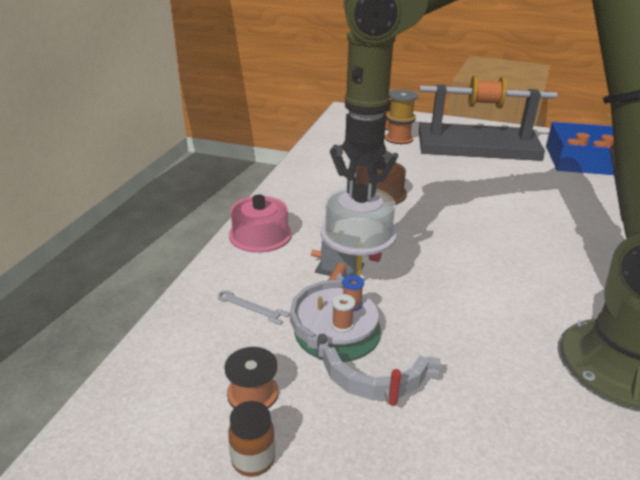

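Run:
```python
from h import *
T=np.array([.5508,.0893])
ctrl.movel([*T,.232],max_speed=.12);o=goto([*T,.22],sp=.1);s=get_state();f0=s["contact_force"];print(s["tcp_pos"],f0,s["width"])
p,d,c=grab("wrist","k1");grab("top","k2");grab("side","k3")
for z in (.205,.2,.195,.19,.18,.17,.16,.15,.145,.142):
    ctrl.movel([T[0]+o[0],T[1]+o[1],z+o[2]],max_speed=.06)
    s=get_state();df=s["contact_force"]-f0;print(z,s["tcp_pos"],df,s["width"])
    if df[2]>4 or np.hypot(*df[:2])>6:break
print(s["time"])
```

```text
[0.5504 0.0889 0.2195] [-0.1992 -0.6774 -5.6715] 0.030181113174586962
0.205 [0.5506 0.0894 0.2044] [0.9338 0.7844 0.4329] 0.029707032309470617
0.2 [0.5507 0.0894 0.1997] [0.7064 0.4535 0.009 ] 0.030172283731938504
0.195 [0.5507 0.0894 0.1947] [-0.2863  0.9342  0.1717] 0.02976167984823454
0.19 [0.5507 0.0894 0.1896] [ 0.6364  0.4263 -0.2926] 0.029889388400716106
0.18 [0.5506 0.0893 0.1794] [-0.2207  0.9052 -0.2236] 0.029972616644280775
0.17 [0.5506 0.0893 0.1695] [0.5485 0.704  0.4421] 0.03033096054526195
0.16 [0.5506 0.0893 0.1595] [-0.0139  0.0573  0.314 ] 0.029699913661507107
0.15 [0.5505 0.0894 0.1495] [ 0.3249  1.0502 -0.162 ] 0.02974250694534738
0.145 [0.5507 0.0894 0.1447] [0.1653 0.9532 0.6327] 0.030400000503110442
0.142 [0.5508 0.0894 0.1419] [0.1807 1.3657 0.4726] 0.03029107909214282
43.9167
```

View pics/k1.png

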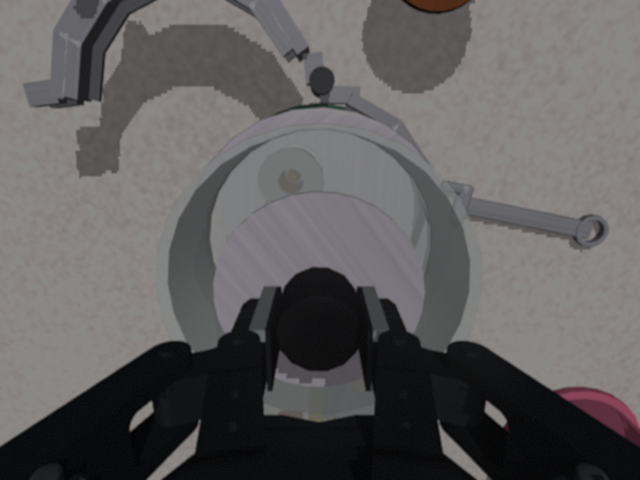

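Run:
```python
from h import *
T=np.array([.5508,.0893]);f0=get_state()["contact_force"]
for z in (.1405,.1395,.1385,.1375):
    ctrl.movel([*T,z],max_speed=.05)
    s=get_state();df=s["contact_force"]-f0;print(z,s["tcp_pos"],df,s["width"])
    if df[2]>4:break
p,d,c=grab("wrist","l1");crop(p,(320,170),110,3,"l1c")
ctrl.ungrasp();s=get_state();t=s["tcp_pos"];ctrl.movel([t[0],t[1],.26],max_speed=.15)
ctrl.movep([.46,.02,.3],down(2.2))
p,d,c=grab("wrist","l2");p,d,c=grab("top","l3");W=cloud(c,d)
crop(p,(265,280),60,6,"l4")
grab("side","l5");print(get_state()["time"])
```

```text
0.1405 [0.5507 0.0892 0.1405] [-0.082  -0.4617 -0.3808] 0.029774667890161807
0.1395 [0.5508 0.0893 0.1395] [ 0.7248 -0.6327 -1.2981] 0.030165254088791747
0.1385 [0.5508 0.0893 0.1384] [-0.4585  0.1038 -0.2361] 0.029566490367889036
0.1375 [0.5509 0.0893 0.1382] [-2.9818 -2.6528 10.3461] 0.029798336213358874
47.4167
```

View pics/l2.png

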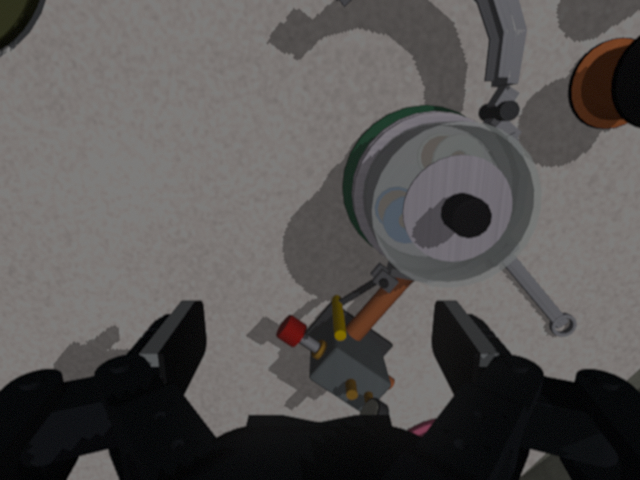

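View pics/l4.png

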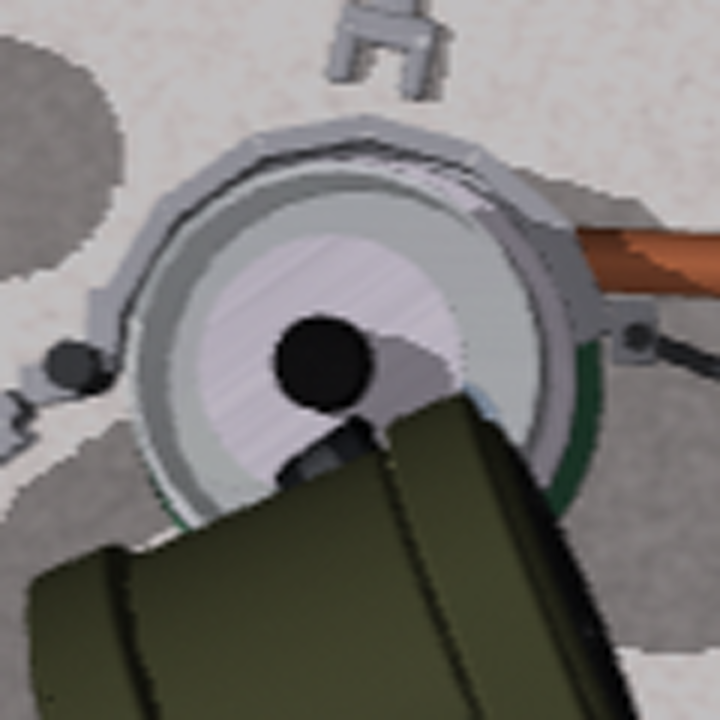

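View pics/l5.png

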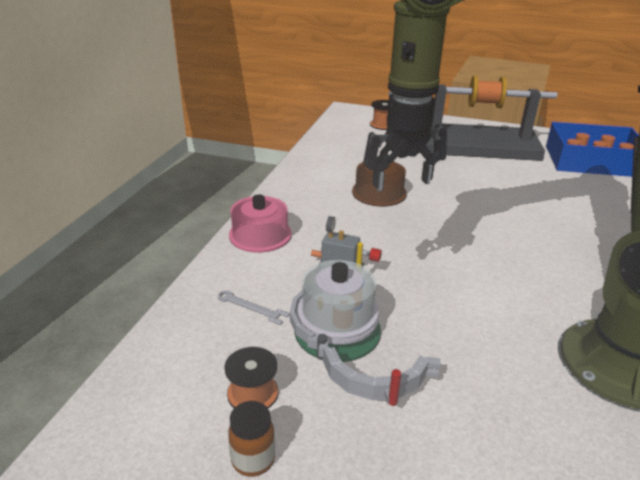

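Run:
```python
from h import *
c=cam("top");print("bell knob top cam",atz(c,(259,280.5),.163))
c=cam("wrist");print("bell knob wrist",atz(c,(466,215),.163),"hinge",atz(c,(507,110),.072))
ctrl.movep([.45,.19,.27],down(2.2))
p,d,c=grab("wrist","m1");W=cloud(c,d)
print(proj(c,[.4035,.276,.117]),get_state()["time"],get_state()["qpos"])
```

```text
bell knob top cam [0.5501 0.0852 0.163 ]
bell knob wrist [0.5463 0.0898 0.163 ] hinge [0.5513 0.1901 0.072 ]
[336.9232  86.6922] 48.1917 [ 0.2737  0.384  -1.0245  1.7759  0.3533  1.1824 -0.2272]
```

View pics/m1.png

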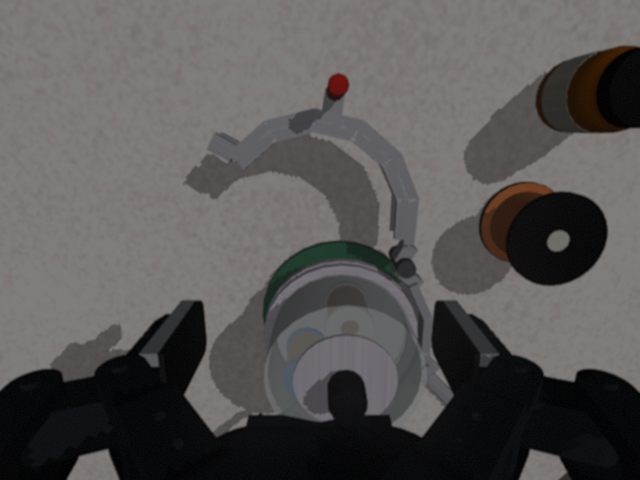

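Run:
```python
from h import *
p,d,c=grab("wrist")
print(atz(c,(339,82.5),.117),"hinge",atz(c,(404,268),.072))
X=atz(c,(339,82.5),.117)[:2]
u=np.array([np.cos(2.2),np.sin(2.2)])
ctrl.movel([*(X-.06*u),.2],max_speed=.2)
p,d,c=grab("wrist","m2");W=cloud(c,d);m=(abs(W[...,2]-.117)<.006)&(p[...,2]>2*p[...,1]+20)
v,uu=np.nonzero(m);print(len(v),uu.mean(),v.mean(),atz(c,(uu.mean(),v.mean()),.117),W[m].mean(0),W[m][:,2].max())
q=proj(c,[*X,.117]);print(q,crop(p,q,50,6,"m3"))
```

```text
[0.4036 0.2783 0.117 ] hinge [0.5511 0.1881 0.072 ]
485 317.58556701030926 141.57525773195877 [0.403  0.2779 0.117 ] [0.403  0.2779 0.119 ] 0.12119002735848336
[318.8355 141.6135] (268, 91)
```

View pics/m3.png

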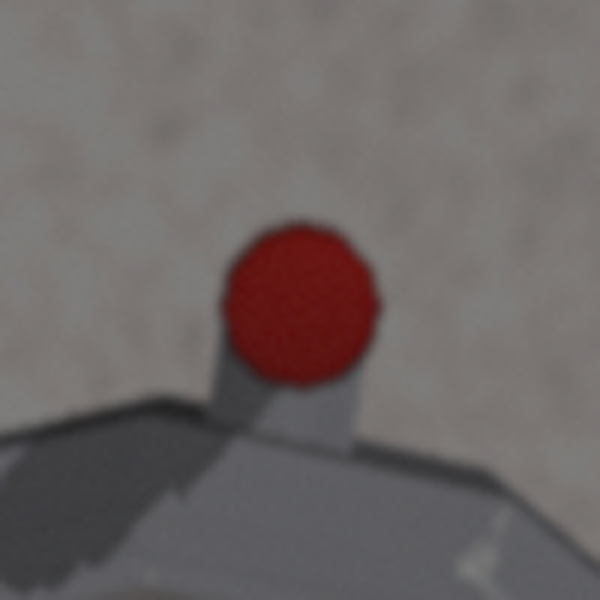

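Run:
```python
from h import *
P=np.array([.4031,.2779]);H=np.array([.551,.188])
for k in range(0,11):
    th=np.deg2rad(148.7)+k*.17;X=H+.1732*np.array([np.cos(th),np.sin(th)]);q=ctrl.ik([*X,.083],down(2.2+k*.17));print(k,None if q is None else q)
goto([*P,.16],sp=.2)
goto([*P,.083],sp=.1)
s0=get_state();ctrl.close_gripper(40);s=get_state();print(s0["contact_force"],s["width"],s["contact_force"],s["tcp_pos"],s["time"])
```

```text
0 [-0.1067  0.5976 -0.8296  2.038   0.6319  0.7792 -0.6923]
1 [-0.04    0.5806 -0.8765  2.1007  0.6592  0.7591 -0.5403]
2 [ 0.0374  0.5685 -0.9231  2.1537  0.6857  0.7451 -0.374 ]
3 [ 0.1243  0.5629 -0.9695  2.1946  0.7118  0.7391 -0.1933]
4 [ 0.2178  0.5655 -1.0151  2.2212  0.7377  0.7433  0.0006]
5 [ 0.3131  0.5776 -1.0593  2.2318  0.7637  0.7593  0.2049]
6 [ 0.4095  0.6048 -1.1121  2.2256  0.7961  0.7945  0.4073]
7 [ 0.5007  0.6494 -1.175   2.2032  0.8355  0.8516  0.6027]
8 [ 0.5725  0.7005 -1.2277  2.1658  0.8705  0.9171  0.803 ]
9 [ 0.6239  0.7562 -1.2723  2.1157  0.9028  0.9889  1.004 ]
10 [ 0.6553  0.8144 -1.3107  2.0552  0.9336  1.0643  1.2034]
[ 0.2491 -0.0301 -0.8573] 0.015017539313659036 [ 0.8973 -0.3994  1.5462] [0.4031 0.2775 0.0827] 51.6667
```

```bash
cat > arc.py <<'E'
from h import *
def arc(H,R,th0,yaw0,z,sgn,dths,fmax,f0,sp=.08,yawk=1.0):
    """step along arc; stop on tangential resistance"""
    last=0
    for dt in dths:
        th=th0+sgn*dt;X=H+R*np.array([np.cos(th),np.sin(th)])
        ctrl.movel([*X,z],down(yaw0+sgn*yawk*dt),max_speed=sp)
        s=get_state();f=s["contact_force"]-f0;tg=sgn*np.array([-np.sin(th),np.cos(th)]);rd=np.array([np.cos(th),np.sin(th)])
        r=s["tcp_pos"][:2]-H
        print("%.3f act %.4f r %.4f ft %.1f fr %.1f fz %.1f w %.4f t %.1f"%(dt,sgn*((np.arctan2(r[1],r[0])-th0+np.pi)%(2*np.pi)-np.pi),np.hypot(*r),f[:2]@tg,f[:2]@rd,f[2],s["width"],s["time"]))
        last=dt
        if f[:2]@tg<-fmax or abs(f[:2]@rd)>15 or abs(f[2])>15:break
    return last
E
python3 - <<'E'
from arc import *
H=np.array([.551,.188]);f0=get_state()["contact_force"]
arc(H,.1732,np.deg2rad(148.7),2.2,.083,1,np.arange(.15,1.36,.15),9,f0)
p,d,c=grab("wrist","n1");grab("top","n2")
E
```

```text
0.150 act 0.1519 r 0.1724 ft -0.1 fr -3.0 fz -6.7 w 0.0148 t 52.1
0.300 act 0.3003 r 0.1720 ft 0.6 fr -5.8 fz -8.9 w 0.0149 t 52.6
0.450 act 0.4494 r 0.1715 ft 0.3 fr -7.5 fz -11.3 w 0.0150 t 53.1
0.600 act 0.5984 r 0.1710 ft -0.3 fr -10.7 fz -14.2 w 0.0151 t 53.6
0.750 act 0.7476 r 0.1707 ft 0.5 fr -11.2 fz -17.9 w 0.0148 t 54.0
```

View pics/n1.png

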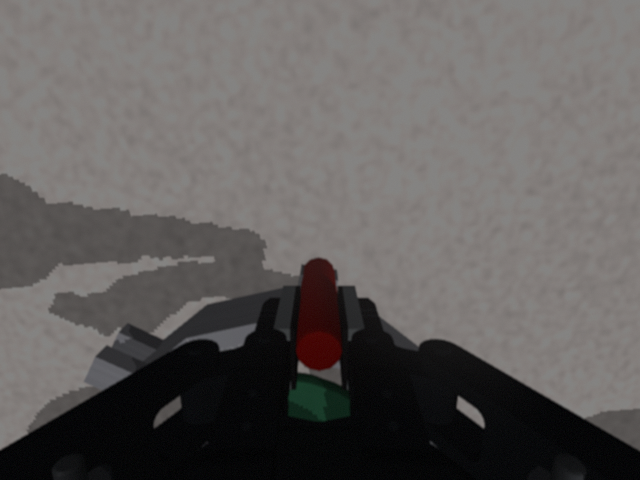

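View pics/n2.png

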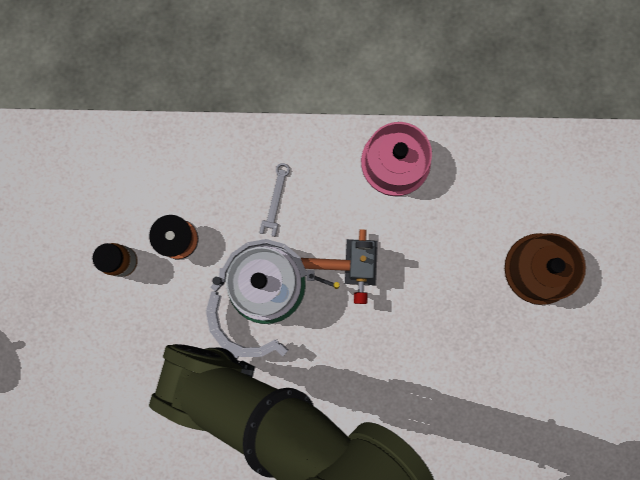

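```bash
cat > arc2.py <<'E'
from h import *
def arc2(H,R,th0,yaw0,z,sgn,dths,fmax,f0,sp=.08,kr=.00015,kz=.0001,ysgn=1):
    for dt in dths:
        th=th0+sgn*dt;X=H+R*np.array([np.cos(th),np.sin(th)])
        ctrl.movel([*X,z],down(yaw0+sgn*dt),max_speed=sp)
        s=get_state();f=s["contact_force"]-f0;tg=sgn*np.array([-np.sin(th),np.cos(th)]);rd=np.array([np.cos(th),np.sin(th)])
        r=s["tcp_pos"][:2]-H;ft,fr=f[:2]@tg,f[:2]@rd
        print("%.3f act %.4f r %.4f R %.4f z %.4f/%.4f ft %.1f fr %.1f fz %.1f w %.4f t %.1f"%(dt,sgn*((np.arctan2(r[1],r[0])-th0+np.pi)%(2*np.pi)-np.pi),np.hypot(*r),R,s["tcp_pos"][2],z,ft,fr,f[2],s["width"],s["time"]))
        if ft<-fmax or abs(fr)>25 or abs(f[2])>30:break
        R+=np.clip(fr*kr,-.0012,.0012);z+=np.clip(f[2]*kz,-.0015,.0015)
    return dt,R,z
E
python3 - <<'E'
from arc2 import *
H=np.array([.551,.188]);f0=np.array([0.2,0,-.9])
print(arc2(H,.1720,np.deg2rad(148.7),2.2,.0815,1,[.75,.78,.81,.84,.9,1.0,1.1,1.2,1.3,1.4,1.45,1.5],9,f0))
grab("top","n3")
E
```

```text
0.750 act 0.7399 r 0.1706 R 0.1720 z 0.0826/0.0815 ft 0.9 fr -1.4 fz 11.9 w 0.0148 t 54.4
0.780 act 0.7767 r 0.1705 R 0.1718 z 0.0828/0.0827 ft -0.1 fr -4.5 fz -5.4 w 0.0147 t 54.6
0.810 act 0.8055 r 0.1704 R 0.1711 z 0.0827/0.0822 ft 2.1 fr -0.1 fz 6.0 w 0.0146 t 54.9
0.840 act 0.8378 r 0.1704 R 0.1711 z 0.0828/0.0828 ft 1.6 fr -4.0 fz -4.0 w 0.0150 t 55.1
0.900 act 0.8980 r 0.1702 R 0.1705 z 0.0827/0.0824 ft 1.4 fr -0.0 fz 4.2 w 0.0149 t 55.4
1.000 act 0.9979 r 0.1700 R 0.1705 z 0.0828/0.0828 ft 0.9 fr -3.6 fz -4.5 w 0.0151 t 55.8
1.100 act 1.0975 r 0.1698 R 0.1700 z 0.0827/0.0823 ft 1.6 fr -0.2 fz 5.1 w 0.0150 t 56.1
1.200 act 1.1970 r 0.1697 R 0.1699 z 0.0828/0.0828 ft 1.9 fr -3.0 fz -3.2 w 0.0149 t 56.5
1.300 act 1.2977 r 0.1696 R 0.1695 z 0.0827/0.0825 ft 1.7 fr 1.4 fz 2.9 w 0.0149 t 56.9
1.400 act 1.3968 r 0.1695 R 0.1697 z 0.0828/0.0828 ft 1.6 fr -1.4 fz -1.4 w 0.0148 t 57.2
1.450 act 1.4404 r 0.1692 R 0.1695 z 0.0828/0.0827 ft -2.5 fr -2.3 fz 2.2 w 0.0149 t 57.5
1.500 act 1.4419 r 0.1688 R 0.1691 z 0.0826/0.0829 ft -31.5 fr -1.9 fz 7.5 w 0.0150 t 57.7
(1.5, np.float64(0.16914255026848202), np.float64(0.08288873326805234))
```

Run:
```python
from arc2 import *
H=np.array([.551,.188]);f0=np.array([0.2,0,-.9])
print(arc2(H,.1690,np.deg2rad(148.7),2.2,.0826,1,[1.445],20,f0))
p,d,c=grab("top");crop(p,(275,285),60,6,"o1");p,d,c=grab("side");crop(p,(345,300),75,5,"o2");grab("wrist","o3")
```

```text
1.445 act 1.4360 r 0.1692 R 0.1690 z 0.0827/0.0826 ft -1.4 fr 0.8 fz 3.3 w 0.0149 t 58.0
(1.445, np.float64(0.16911485285532793), np.float64(0.08292630614511477))
```

View pics/o1.png

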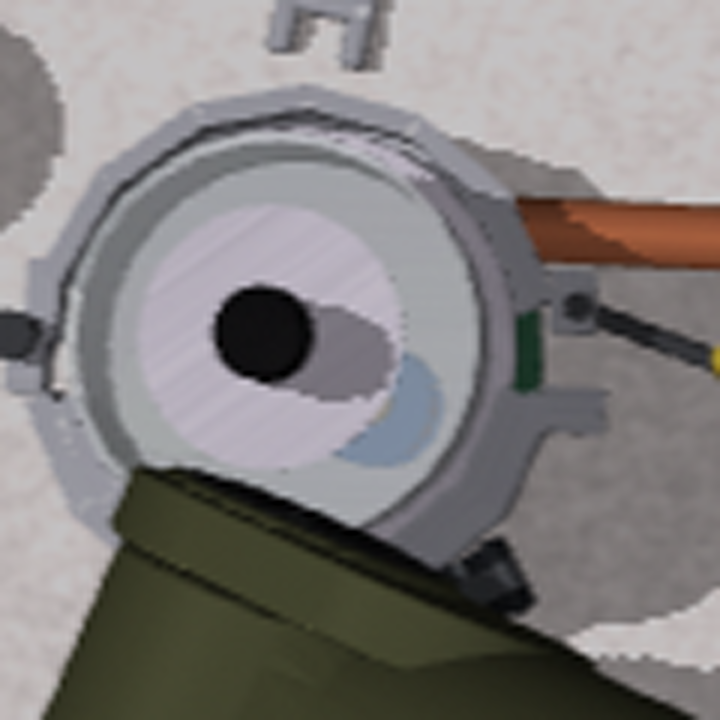

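View pics/o2.png

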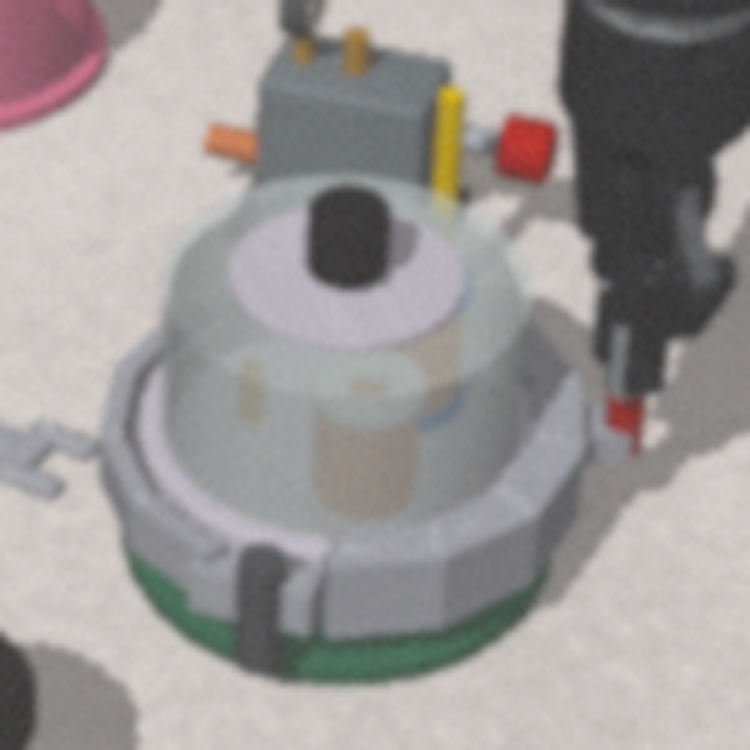

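View pics/o3.png

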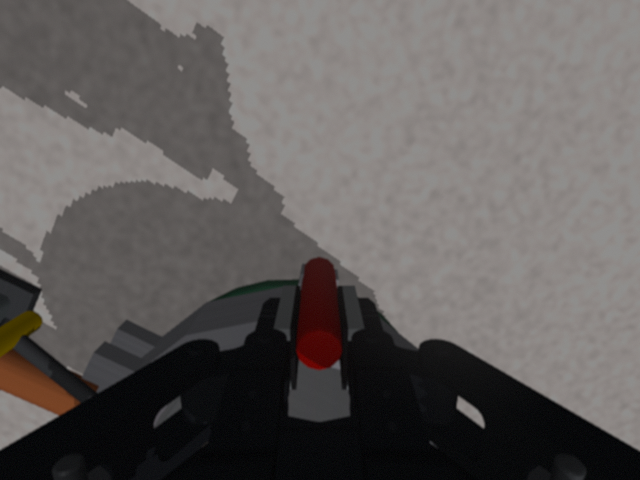

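Run:
```python
from h import *
s=get_state();t=s["tcp_pos"];print(t)
ctrl.ungrasp();ctrl.movel([t[0],t[1],.2],max_speed=.15)
ctrl.movel([.42,-.02,.25],max_speed=.2)
p,d,c=grab("top");crop(p,(285,285),60,6,"q1");ct=c
W=cloud(c,d);m=(abs(W[...,2]-.118)<.005)&(p[...,2]>2*p[...,1]+20);v,u=np.nonzero(m);print("ringpin",len(v),W[m].mean(0) if len(v) else 0)
grab("wrist","q2");print(get_state()["time"])
```

```text
[0.4451 0.0561 0.0827]
ringpin 164 [0.5217 0.0516 0.12  ]
60.5417
```

View pics/q1.png

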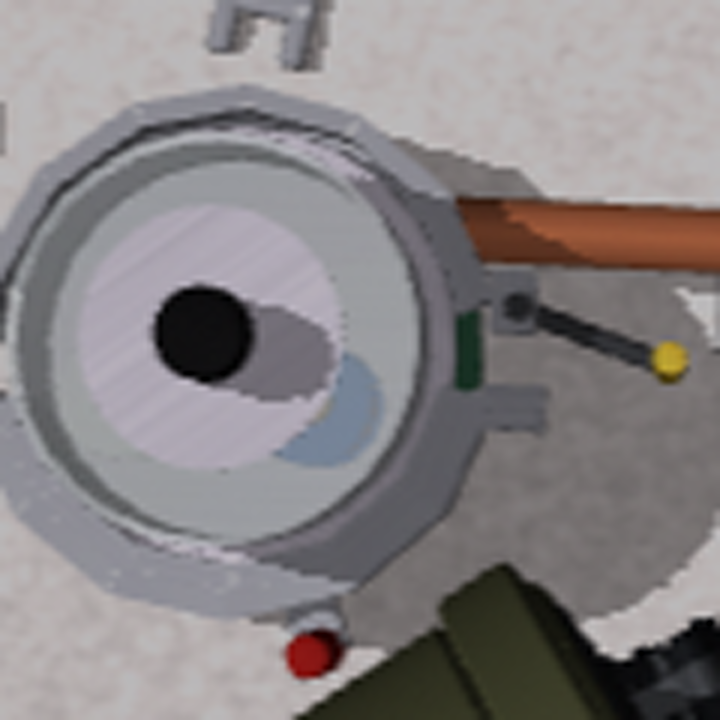

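View pics/q2.png

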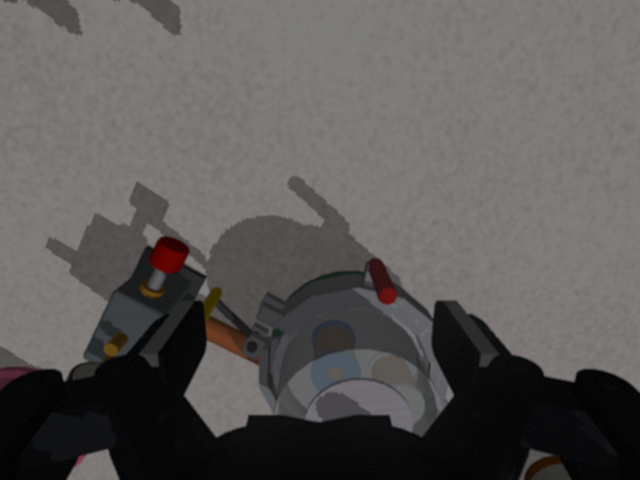

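Run:
```python
from h import *
c=cam("top")
print("top: pivot",atz(c,(311.3,275.8),.07),"pin",atz(c,(336.7,285.0),.118))
u=np.array([np.cos(2.41),np.sin(2.41)])
ctrl.movep([*(np.array([.549,-.066])-.07*u),.22],down(2.41))
p,d,c=grab("wrist","r1");W=cloud(c,d);hsv=cv2.cvtColor(p,cv2.COLOR_BGR2HSV)
m=(abs(W[...,2]-.118)<.006)&(abs(hsv[...,0].astype(int)-27)<8)&(hsv[...,1]>100)
v,uu=np.nonzero(m);print(len(v),uu.mean(),v.mean(),atz(c,(uu.mean(),v.mean()),.118),W[m].mean(0))
crop(p,(300,200),100,4,"r2")
```

```text
top: pivot [ 0.567 -0.015  0.07 ] pin [ 0.5464 -0.0692  0.118 ]
278 315.521582733813 128.86690647482015 [ 0.5482 -0.0674  0.118 ] [ 0.5482 -0.0673  0.1191]
```

View pics/r1.png

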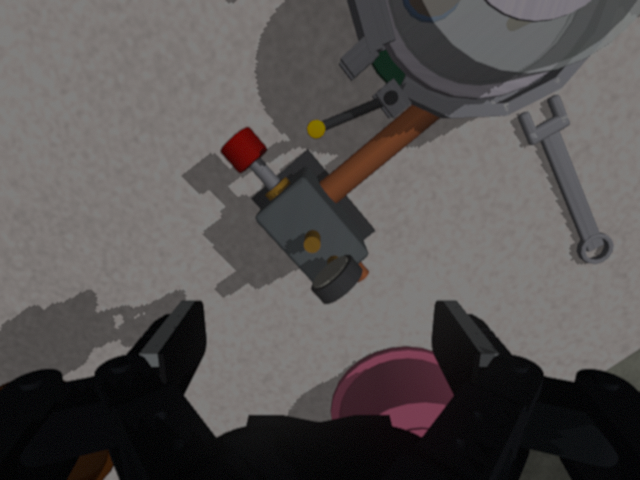

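Run:
```python
from arc2 import *
c=cam("wrist");print("pivot",atz(c,(391,97),.07))
P=np.array([.5482,-.0674]);Hh=atz(c,(391,97),.07)[:2]
v=P-Hh;print("r",np.hypot(*v),"ang",np.arctan2(v[1],v[0]))
for k in np.arange(0,1.5,.2):
    th=np.arctan2(v[1],v[0])-k;X=Hh+.058*np.array([np.cos(th),np.sin(th)]);q=ctrl.ik([*X,.086],down(2.41-k));print(round(k,1),X,q)
goto([*P,.15],sp=.2);goto([*P,.086],sp=.1);print(get_state()["contact_force"])
ctrl.close_gripper(40);s=get_state();print(s["width"],s["contact_force"],s["tcp_pos"],s["time"])
```

```text
pivot [ 0.5677 -0.0126  0.07  ]
r 0.05814074780650341 ang -1.9136580631141022
0.0 [ 0.5482 -0.0673] [ 0.5065  0.627  -0.6737  1.8756  0.5231  0.8224  0.3979]
0.2 [ 0.5378 -0.0623] [ 0.4772  0.6029 -0.6291  1.9046  0.4884  0.7911  0.2189]
0.4 [ 0.5285 -0.0554] [ 0.4423  0.5812 -0.5849  1.9308  0.4542  0.7629  0.0368]
0.6 [ 0.5208 -0.0467] [ 0.4022  0.5624 -0.541   1.953   0.4203  0.7383 -0.1481]
0.8 [ 0.515  -0.0367] [ 0.3537  0.546  -0.4914  1.9702  0.3824  0.7165 -0.3306]
1.0 [ 0.5112 -0.0257] [ 0.2995  0.5329 -0.439   1.9818  0.3424  0.6987 -0.512 ]
1.2 [ 0.5098 -0.0143] [ 0.2445  0.5242 -0.3892  1.9871  0.3044  0.6863 -0.6958]
1.4 [ 0.5106 -0.0027] [ 0.1896  0.5196 -0.3409  1.9859  0.2675  0.6789 -0.8801]
[-0.2945  0.2126 -0.61  ]
0.010634980932915131 [1.1951 2.7819 0.3029] [ 0.5481 -0.0669  0.0858] 64.2833
```

Run:
```python
from arc2 import *
H=np.array([.5677,-.0126]);f0=np.array([-.3,.2,-.6])
print(arc2(H,.058,-1.9137,2.41,.0858,-1,[.1,.25,.4,.55,.7,.85,1.0,1.1,1.15,1.2,1.25,1.3,1.35,1.4],8,f0,sp=.06))
p,d,c=grab("top");crop(p,(285,285),60,6,"s1");grab("wrist","s2")
```

```text
0.100 act 0.1049 r 0.0578 R 0.0580 z 0.0858/0.0858 ft 0.9 fr -1.3 fz 0.5 w 0.0107 t 64.5
0.250 act 0.2494 r 0.0579 R 0.0578 z 0.0858/0.0858 ft 0.7 fr -1.1 fz 1.3 w 0.0108 t 64.8
0.400 act 0.3963 r 0.0580 R 0.0576 z 0.0858/0.0860 ft 1.4 fr -0.2 fz -0.5 w 0.0106 t 65.1
0.550 act 0.5446 r 0.0581 R 0.0576 z 0.0858/0.0859 ft 1.9 fr 1.8 fz 2.9 w 0.0102 t 65.4
0.700 act 0.6961 r 0.0582 R 0.0579 z 0.0859/0.0862 ft 2.8 fr 2.5 fz -1.7 w 0.0108 t 65.7
0.850 act 0.8451 r 0.0584 R 0.0583 z 0.0859/0.0861 ft 2.5 fr 2.5 fz -1.7 w 0.0107 t 66.0
1.000 act 0.9949 r 0.0585 R 0.0586 z 0.0859/0.0859 ft 1.9 fr 3.0 fz 0.9 w 0.0111 t 66.3
1.100 act 1.0958 r 0.0587 R 0.0591 z 0.0859/0.0860 ft 2.1 fr 0.8 fz -1.5 w 0.0108 t 66.6
1.150 act 1.1456 r 0.0588 R 0.0592 z 0.0859/0.0858 ft 1.3 fr 1.0 fz -0.3 w 0.0108 t 66.8
1.200 act 1.1984 r 0.0588 R 0.0593 z 0.0859/0.0858 ft 1.0 fr 0.8 fz -0.9 w 0.0108 t 67.1
1.250 act 1.2472 r 0.0589 R 0.0594 z 0.0858/0.0857 ft 1.2 fr -1.2 fz -0.4 w 0.0108 t 67.3
1.300 act 1.2636 r 0.0588 R 0.0593 z 0.0858/0.0857 ft -5.3 fr -0.4 fz 0.0 w 0.0107 t 67.6
1.350 act 1.2688 r 0.0589 R 0.0592 z 0.0858/0.0857 ft -14.0 fr -1.5 fz 2.0 w 0.0106 t 67.8
(1.35, np.float64(0.05920264273933194), np.float64(0.08566755962258311))
```

View pics/s1.png

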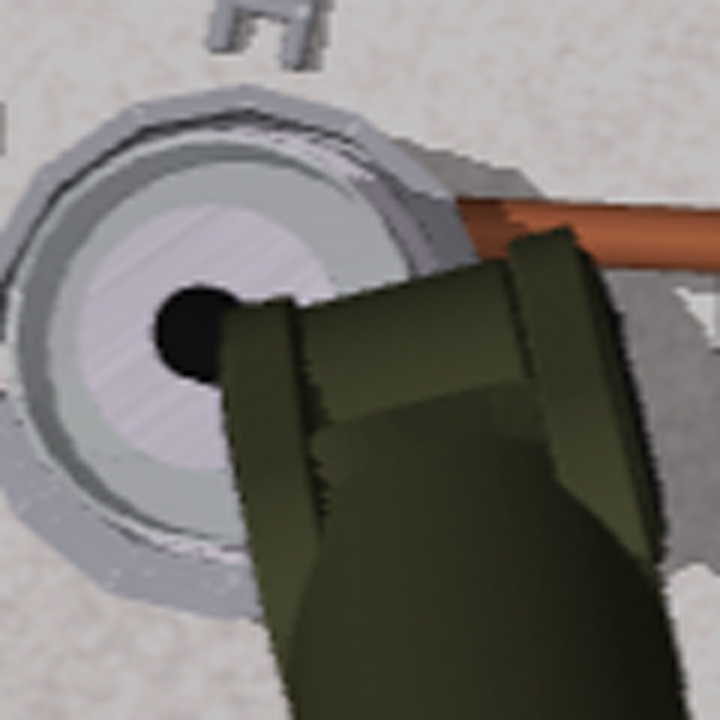

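View pics/s2.png

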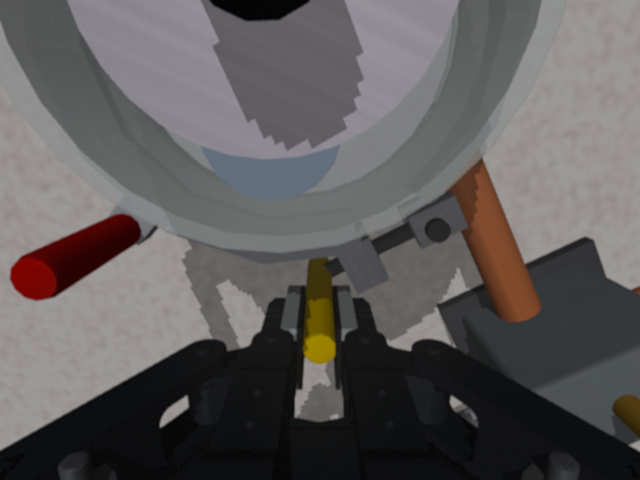

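Run:
```python
from arc2 import *
H=np.array([.5677,-.0126]);f0=np.array([-.3,.2,-.6])
print(arc2(H,.059,-1.9137,2.41,.0857,-1,[1.375],30,f0,sp=.04))
arc2(H,.059,-1.9137,2.41,.0857,-1,[1.268],30,f0,sp=.04)
ctrl.ungrasp();s=get_state();t=s["tcp_pos"];ctrl.movel([t[0],t[1],.2],max_speed=.15)
ctrl.movep([.46,-.19,.25],down(np.pi/2))
p,d,c=grab("top");crop(p,(285,285),60,6,"t1");p,d,c=grab("wrist","t2");crop(p,(330,130),100,4,"t3");print(get_state()["time"])
```

```text
1.375 act 1.2772 r 0.0587 R 0.0590 z 0.0857/0.0857 ft -15.0 fr -1.4 fz 1.6 w 0.0108 t 68.2
(1.375, np.float64(0.05879046696165861), np.float64(0.08586438617965053))
1.268 act 1.2618 r 0.0584 R 0.0590 z 0.0858/0.0857 ft -2.5 fr -2.3 fz -1.1 w 0.0111 t 68.5
71.0
```

View pics/t1.png

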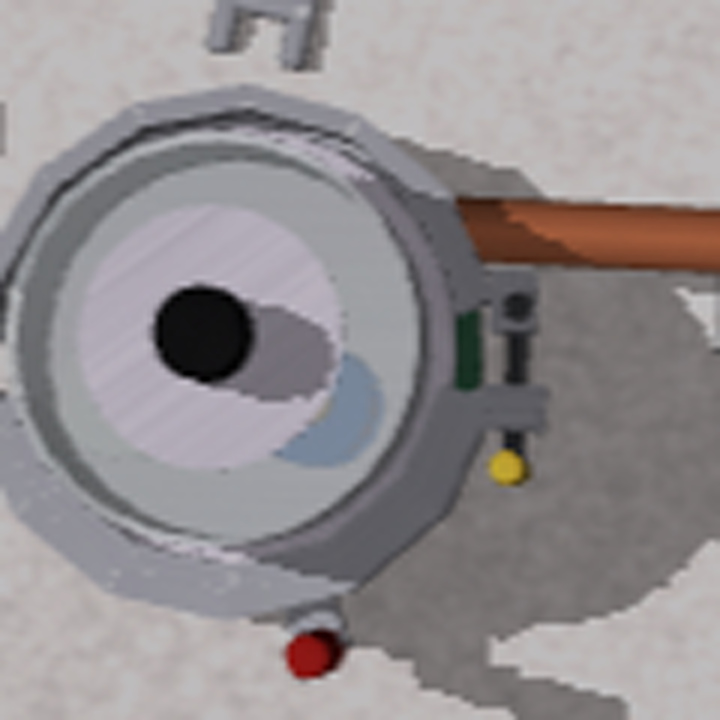

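View pics/t2.png

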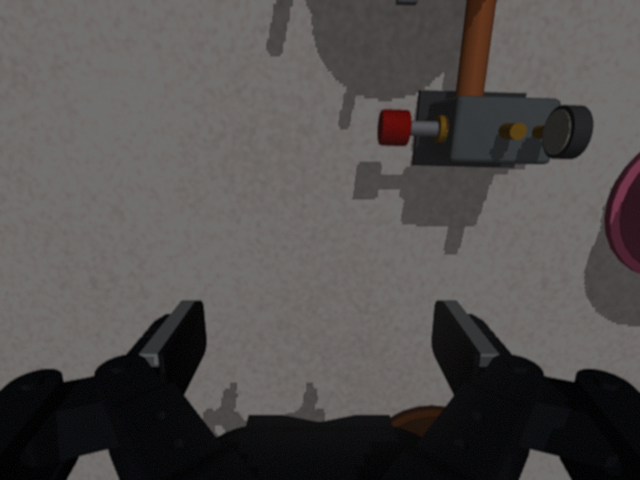

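Run:
```python
from h import *
ctrl.movel([.52,-.18,.2],max_speed=.25)
p,d,c=grab("wrist","u1");W=cloud(c,d)
m=(p[...,2]>2*p[...,1]+25)&(abs(W[...,0]-.52)<.05)&(abs(W[...,1]+.12)<.05)&(W[...,2]>.03)
m=cv2.erode(m.astype(np.uint8),np.ones((2,2)))>0
Q=W[m];print(len(Q),np.percentile(Q,[2,50,98],0),Q[Q[:,2]>.071].mean(0))
v,u=np.nonzero(m);print(u.min(),u.max(),v.min(),v.max())
crop(p,(u.mean(),v.mean()),60,6,"u2")
for yaw in(np.pi-.024,-.024):print(ctrl.ik([.52,-.12,.042],down(yaw)),ctrl.ik([.47,-.12,.042],down(yaw)))
```

```text
1039 [[ 0.5133 -0.129   0.0685]
 [ 0.5234 -0.1176  0.0747]
 [ 0.5336 -0.1071  0.0769]] [ 0.5234 -0.1188  0.0746]
308 339 123 159
[ 0.6208  0.6802 -0.6904  1.9627  0.6441  0.7302  1.0866] [ 0.6479  0.6251 -0.6773  2.088   0.653   0.648   1.0692]
[ 0.1826  0.5977 -0.0025  1.9683  0.0026  0.5756 -1.4165] [ 0.2052  0.5495 -0.0083  2.0935  0.009   0.4986 -1.4046]
```

View pics/u2.png

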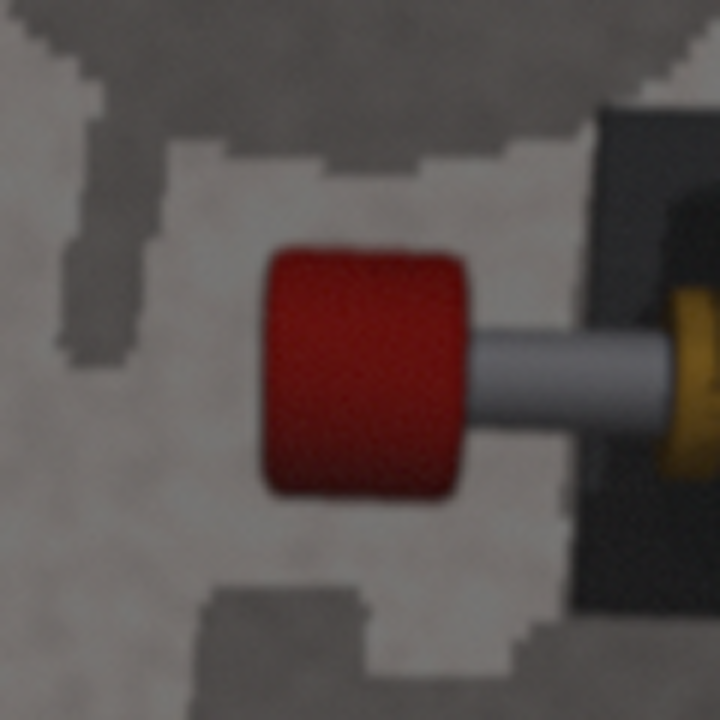

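Run:
```python
from h import *
q=down(np.pi-.024);K=np.array([.523,-.1185])
ctrl.movep([*K,.16],q);goto([*K,.042],q,sp=.1);s0=get_state()
ctrl.close_gripper(60);s=get_state();f0=s["contact_force"];t0=s["tcp_pos"];print(s0["contact_force"],f0,s["width"],t0,s["time"])
dr=np.array([-.9997,.024,0])
for k in(.005,.01,.02,.03,.036,.039,.041,.043,.045):
    ctrl.movel(list(t0+dr*k),max_speed=.06);s=get_state();f=s["contact_force"]-f0
    print(k,(s["tcp_pos"]-t0)@dr,f@dr,f,s["width"],s["time"])
    if k>.036 and f@dr<-12:break
```

```text
[-0.3395  0.671  -0.0151] [-0.5517  0.0279  3.2612] 0.02862728755532386 [ 0.5229 -0.1184  0.0419] 74.9833
0.005 0.0055406079711117695 0.9062987519313086 [-0.9034  0.1301 -0.1183] 0.028493840349438367 75.2333
0.01 0.010957286056475373 3.7922291673104818 [-3.7994 -0.253   2.3415] 0.028654961471660637 75.4833
0.02 0.020988225083925612 1.2989290876411024 [-1.2987  0.0265 -1.4839] 0.028368901469397433 75.8
0.03 0.031934424198874996 5.5685687916917 [-5.5672  0.1252  4.8042] 0.028109943989433273 76.1167
0.036 0.03679632674354372 0.48570237218444623 [-0.485   0.0351 -0.41  ] 0.028246507400480545 76.3667
0.039 0.03910411748983155 -0.25546661078332367 [ 0.2575  0.082  -0.6866] 0.02836492828430595 76.6167
0.041 0.0400845403058326 -4.797907885949276 [ 4.8172  0.7441 -4.1948] 0.02825004682778446 76.8667
0.043 0.04007634369671832 -11.130015169811669 [ 11.0902  -1.7962 -10.434 ] 0.028289899756211476 77.1167
0.045 0.04007744835122809 -16.73269217144283 [ 16.7047  -1.3771 -17.206 ] 0.02867335527880766 77.3667
```

Run:
```python
from h import *
t0=np.array([.5229,-.1184,.0419]);dr=np.array([-.9997,.024,0])
ctrl.movel(list(t0+dr*.0405),max_speed=.06);s=get_state();print(s["contact_force"],s["time"],(s["tcp_pos"]-t0)@dr)
ctrl.pause(76.85+5.05-s["time"])
f0=np.array([-.55,0,0])
print(get_state()["time"])
for k in(.036,.02,.008,.003,0,-.001,-.002,-.003,-.004):
    ctrl.movel(list(t0+dr*k),max_speed=.08);s=get_state();f=s["contact_force"]-f0
    print(k,(s["tcp_pos"]-t0)@dr,f@dr,f[2],s["width"],s["time"])
    if k<.001 and f@dr>13:break
p,d,c=grab("side");crop(p,(360,270),75,5,"v1")
```

```text
[ 4.9272 -0.7197 -0.7131] 77.6167 0.040068403476393406
81.9
0.036 0.0364987394672555 -1.2695388313904497 2.910411012676459 0.02823069942662756 82.15
0.02 0.0197455729604892 -1.3925064366384856 3.376432991717678 0.02818204257797963 82.5
0.008 0.006674192990189308 -6.111332165243994 -2.007716210926037 0.028350493548407563 82.8
0.003 0.002927258735380073 -2.36133632849508 3.049721530684652 0.02831587961958959 83.05
0 0.0003348512501723249 -0.19233226359723635 4.718695473112198 0.028298809452941855 83.3
-0.001 3.8221337345813934e-05 1.336754462028315 6.210071457858929 0.02835364795111751 83.55
-0.002 3.934145337618681e-05 4.294245591901338 9.603366543163958 0.02829490702860134 83.8
-0.003 2.318730868942641e-05 7.990640673754984 12.602043797994902 0.028177482732476427 84.05
-0.004 1.133442929222828e-06 11.34008328925516 13.932769402390058 0.028113153426932068 84.3
```

View pics/v1.png

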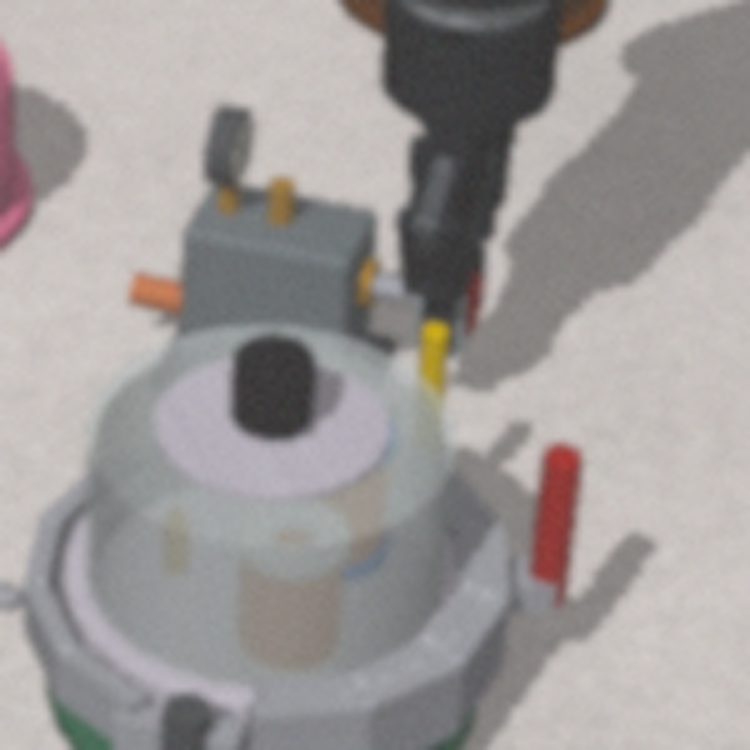

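Home stop reached, with 40.0 mm of travel both ways. I'll relax, release, back off and do the last checks.

Run:
```python
from h import *
t0=np.array([.5229,-.1184,.0419]);dr=np.array([-.9997,.024,0])
ctrl.movel(list(t0-dr*.0008),max_speed=.05)
ctrl.ungrasp();ctrl.movel([t0[0],t0[1],.2],max_speed=.15)
ctrl.movep([.42,-.3,.3],down(np.pi/2))
p,d,c=grab("top");crop(p,(300,285),66,6,"w1");p,d,c=grab("wrist");W=cloud(c,d)
m=(p[...,2]>2*p[...,1]+25)&(abs(W[...,0]-.51)<.07)&(abs(W[...,1]+.12)<.05)&(W[...,2]>.03)
print("knob x range",np.percentile(W[m][:,0],[2,50,98]))
p,d,c=grab("side","w2");print(get_state()["time"])
```

```text
knob x range [0.5107 0.5209 0.5324]
87.4667
```

View pics/w1.png

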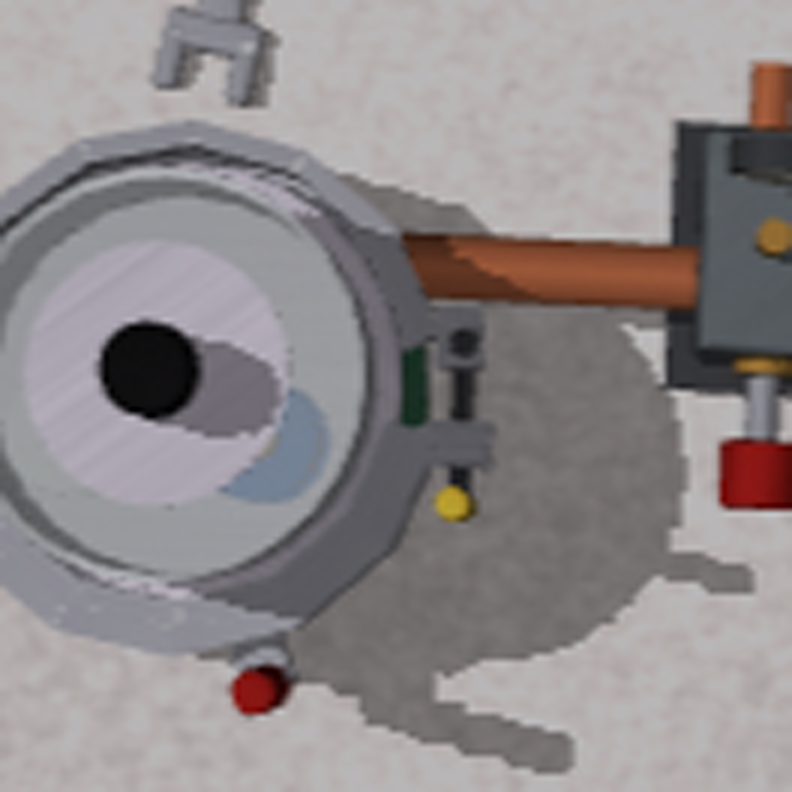

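View pics/w2.png

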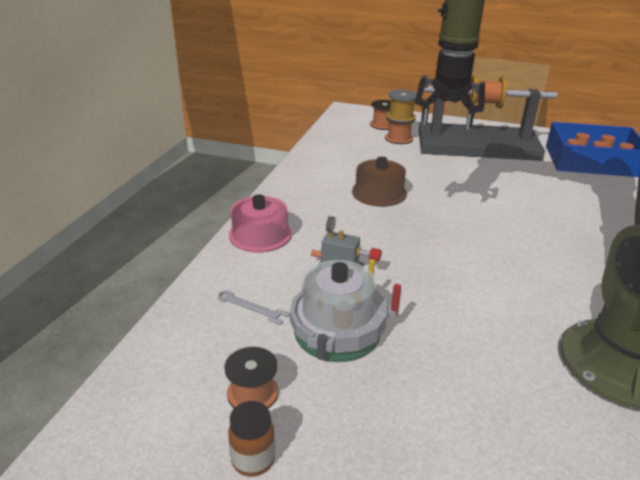

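Run:
```python
from station import ticket
print(ticket.close_job())
```

```text
the job is handed in; nothing more can be done
None
```

The job is done and handed in at about 87 s of the 208 s limit. `close_job` gives no verdict, so the result rests on my own checks.

**What I did**
- **Coils:** only two were there. I stood blue on peg 2 and white on peg 1; there was no black coil on the reachable bench.
- **Bell:** I set the clear one over the coils on the flange. I left the pink and brown look-alikes alone.
- **Ring and latch:** I swung the ring shut to a hard stop, then swung the latch home with its bolt through the fork.
- **Valve:** I pulled the knob out to its stop, 40.1 mm, held it there about 5 s, and pushed it back to its home stop.

**What the last checks showed**
- The peg tips showed inside both coil bores before I covered them.
- The bell sat level and within about 1 mm of the flange centre in the top camera. A rough sideways wrist view put its knob about 4 mm off; I trusted the top view.
- The latch stopped pointing along the station's -x, which it can only do with the ring fully shut.
- The knob is back at its starting pixels in the top camera. The wrist camera read it 2.5 mm lower in x than before, but the home stop and top view agree, so I put that down to viewing angle.
- The reel, jar and spanner look unmoved.

**Off plan:** while closing, the ring's arc was a few millimetres tighter than I had measured. The side force rose to about 11 N and the downward force to about 18 N, so I corrected the path partway. At its stop the ring was pushed with about 32 N for a moment through the fingers, still below the 40 N limit.

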